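Put the stray drum-pad spares back in the parts tray

ROBOT

A 7-joint arm with a two-finger parallel gripper is mounted at the origin on the work surface. World frame = base frame: x ahead of the robot, y to its left, z up, the work surface at z = 0. Lengths are in m, angles in degrees, forces in N, time in s.
With the tool pointing down it reaches from about 0.425 to 0.875 m from the base axis. Payload 4.7 kg.
Tool frame: the origin (TCP) lies midway between the tips of the shut fingers; the grasp point (between the pads) lies 19 mm behind it; z points along the fingers, x is the direction in which the jaws open and shut, and the axes are right-handed (so a half turn about z gives the same grasp; the last joint's range is limited). The gripper opens to 87 mm and grips with 3 to 60 N. Pads are 19 mm wide; open, the fingers measure 117 mm over their backs; the gripper's body (75 mm by 190 mm) begins 51 mm behind the grasp point.
Start: joints at [75.693, 18.392, -4.016, 83.108, 1.295, 78.541, -3.26], TCP at [0.169, -0.628, 0.185] pointing down, gripper open.
Joint ranges: [-163.93, 163.93], [-17.29, 119.83], [-79.2, 71.16], [3.27, 140.29], [-89.18, 269.18], [5.43, 117.66], [-154.24, 154.24]. Speed limits (degrees/s): [147.25, 147.25, 180, 180, 180, 180, 180].

INTERFACE

Orientations are given as [roll, pitch, yaw] about the fixed x, y, z axes, in that order (R = Rz(yaw) Ry(pitch) Rx(roll)).
In Python, from cell import env gives the robot as it stands.
- The arm moves only by the tool carry_out, never from a script. Its argument "plan" is a list of rows, each an object with "grip": the closure, from 0 (fully open) to 1 (shut); "dp": the shift along the tool's x, y, z in m, a list of three; "rotation": the turn, a rotation vector about the tool's x, y, z in degrees, a list of three. In form: [{"grip": grip, "dp": [dx, dy, dz], "rotation": [wx, wy, wz]}, ...]. A call has 1 to 8 rows; each row shifts and turns the pose as measured when the row begins, along the tool's axes as they then stand; what a row does not reach is not made up. A row lasts 1/12 s, in which the tool goes at most 41.7 mm and 7.16 degrees, less where a joint would pass 70% of its speed; a pose out of reach is approached as far as the arm can. A call is refused whole if a number of a shift passes 0.0417 or a number of a turn 7.16, either way. A call with a gripper value outside its range is refused whole. The fingers move at their own pace and stop on an object; "force" is the grip in N (left out, the last holds). Time passes only in rows, so rows that do not move let the fingers close. It gives the time, the measured TCP pose, the force and the opening at its end, in the units of the state.
- env.get_obs(): the state, without advancing time (a new reading comes with each control period).
- env.read_camera(name): name is "side" or "top" or "wrist"; returns the picture (480x640x3 uint8, red, green, blue); there is no depth.
- env.camera_params(name): a dict with "fx", "fy", "cx", "cy" (pixels), "k1" (the pictures are not rectified: a ray, as slopes to the right and down, at radius r is drawn at 1 + k1 r^2 times it, then the intrinsics apply), "R" (3x3) and "t" (3): a world point X has camera coordinates R X + t. Camera axes: x right, y down, z forward; pixel columns grow to the right and rows downward; lengths in m; the calibration is good to about 2 mm. A picture is of the moment at which its call begins: read the wrist's pose just before it. camera_params takes no time and is no camera call; for the wrist camera it gives the pose at the moment of the call.
- env.sign_off(): hands the job in, once; it reports no verdict.
The state is a dict: "time_s": time; "qpos": joint angles; "joint_velocities": joint speeds; "effort": joint torques, N m; "tool_pos": TCP position; "tool_rot": TCP orientation; "force": force on the tool from outside, world axes, zero at the start; "wrist_torque": the same for the moment, N m; "grip_width": finger opening in m.
Only numpy, scipy, OpenCV 4.12 (cv2) and the standard library are available. Lean on these libraries where they do the work, as an engineer would, in place of code of your own. Each camera call takes 0.05 s, during which the arm holds its last target. There are 200 camera calls.

TASK

Tidy the spares on the drum-pad builder's bench: put the large dome button, the four-digit display, the jack socket and the drum key back in the parts tray, each in the bin that already holds its own kind, flat on the free part of the bin's floor and the same way up as it lies now. Set them down, do not drop them. The small button and the two-digit display have no bin: leave them where they lie.

Things in the scene. Friction and masses are not known exactly. Their poses are not given: they have to be found in the camera images.
- button: Large push button, red dome in a black bezel, standing dome up on its ring nut, 42 mm high. Bezel 46 mm across, 26 to 34 mm up; barrel below 29 mm, nut at the foot 37 mm across. Origin: centre of underside; z up. 45 g. All spares start flat on the bench at any yaw, 80 mm or more from any neighbour (also an unlisted tape roll and rubber foot, under 30 mm high); other gear is under 180 mm high.
- display: Four-digit seven-segment display module, unlit, face up: black block 50 x 19 mm on a green circuit board 54 x 20 mm on short pins, 13 mm high in all (board 3 to 4.6 mm up, block above it). Origin: centre of underside; x along its length, y across the 20 mm width, z up. 22 g.
- jack: Jack socket for a panel: black plastic box 26 mm (x) x 22 mm (y) x 20 mm high, standing on its back with a bright threaded bush (11 mm across) and hexagon nut (17 mm) on top, 31 mm high in all. Origin: centre of underside; z up. 25 g.
- drum_key: Drum key, bright steel, T-shaped, lying flat, 10 mm thick. Round stem 9 to 10 mm across along x, from x = -30 mm to the crossbar; crossbar 44 mm long along y, centred on x = +13 mm. The middle of its outline is at x = -6 mm. Origin: underside, on the stem's line; z up. 45 g.
- small_button: Look-alike that has no bin: the same kind of red dome button but small, bezel 30 mm across, 30 mm high. Origin: centre of underside; z up. Stays where it is.
- small_display: Look-alike that has no bin: the same kind of display module but with two digits, board 29 x 20 mm, 13 mm high. Origin: centre of underside; x along the 29 mm; z up. Stays where it is.
- bin_button: Button bin: open bin of blue-grey plastic in the plywood tray, fixed, 124 x 98 mm outside, walls 15 mm high, 2 mm thick, floor 2 mm thick. Origin: centre of its underside; x along the 124 mm, z up. A large button stands at its +x end; the floor is free from x = -60 to +10 mm over the full width. The four bins stand two by two (126 x 100 mm apart), turned alike, in any order.
- bin_display: Display bin: open bin of blue-grey plastic in the plywood tray, fixed, 124 x 98 mm outside, walls 15 mm high, 2 mm thick, floor 2 mm thick. Origin: centre of its underside; x along the 124 mm, z up. A four-digit display lies crosswise at its +x end; the floor is free from x = -60 to +10 mm over the full width. The four bins stand two by two (126 x 100 mm apart), turned alike, in any order.
- bin_jack: Jack bin: open bin of blue-grey plastic in the plywood tray, fixed, 124 x 98 mm outside, walls 15 mm high, 2 mm thick, floor 2 mm thick. Origin: centre of its underside; x along the 124 mm, z up. Two jack sockets stand at its +x end; the floor is free from x = -60 to +10 mm over the full width. The four bins stand two by two (126 x 100 mm apart), turned alike, in any order.
- bin_key: Drum-key bin: open bin of blue-grey plastic in the plywood tray, fixed, 124 x 98 mm outside, walls 15 mm high, 2 mm thick, floor 2 mm thick. Origin: centre of its underside; x along the 124 mm, z up. A drum key lies at its +x end; the floor is free from x = -60 to +10 mm over the full width. The four bins stand two by two (126 x 100 mm apart), turned alike, in any order.
There are look-alikes about, which are no part of the job. Leave any orange look-alike of the jack alone.

How it is judged (in metres and radians):
At the end, for the whole second after the job is handed in: Each of the four spares rests flat (tilted less than 0.15 rad, underside within 4 mm of the bin's floor), right way up, released and still, wholly inside the bin that holds its own kind; the small button and the two-digit display are within 20 mm of where they were at the start (x of button in the frame of bin_button between -0.058 and 0.04 m and y of button in the frame of bin_button between -0.045 and 0.045 m and z of button in the frame of bin_button between -0.002 and 0.006 m and angle between each of button, display, jack, drum_key's own z axis and vertical below 0.15 rad and linear speed of each of button, display, jack, drum_key below 0.02 m/s and angular speed of each of button, display, jack, drum_key below 0.2 rad/s and x of display in the frame of bin_display between -0.058 and 0.04 m and y of display in the frame of bin_display between -0.045 and 0.045 m and z of display in the frame of bin_display between -0.002 and 0.006 m and x of jack in the frame of bin_jack between -0.058 and 0.04 m and y of jack in the frame of bin_jack between -0.045 and 0.045 m and z of jack in the frame of bin_jack between -0.002 and 0.006 m and x of drum_key in the frame of bin_key between -0.058 and 0.04 m and y of drum_key in the frame of bin_key between -0.045 and 0.045 m and z of drum_key in the frame of bin_key between -0.002 and 0.006 m and distance of each of small_button, small_display from where it was at the start of the episode below 0.02 m); the robot touches nothing.
It fails at once if a look-alike (small button or two-digit display) was moved more than 20 mm (distance of any of small_button, small_display from where it was at the start of the episode above 0.02 m).
It fails at once if a spare was dropped or thrown (faster than 0.75 m/s, a fall of about 30 mm, with no finger touching it) ((linear speed of button above 0.75 m/s and contact force between the fingers and button below 0.01 N) or (linear speed of display above 0.75 m/s and contact force between the fingers and display below 0.01 N) or (linear speed of jack above 0.75 m/s and contact force between the fingers and jack below 0.01 N) or (linear speed of drum_key above 0.75 m/s and contact force between the fingers and drum_key below 0.01 N)).
It also fails if it takes over 99 s, if anything falls off the work surface, if the arm or the gripper's body presses on something with over 40 N, if the wrist force passes 120 N, or if a joint passes its speed limit or range.

## Working session

There is one attempt and no reset: what is moved stays moved. The work goes in short steps, Python scripts to look and compute and a tool call to move; the robot and the scene stay as the last step left them, time stands still between calls to the robot, and variables do not carry over. Pictures are saved under pics/ and viewed, about 12 in all and at most 16, crops included, and the job is handed in when it is done.

Besides the shell and the picture viewer there is one more tool, called after "Request:" as name(argument=value, ...) on one line, values as JSON. carry_out: Moves the arm, as the interface text tells. Its arguments: {"type":"object","properties":{"plan":{"type":"array","items":{"type":"object","properties":{"grip":{"type":"number"},"dp":{"type":"array","items":{"type":"number"}},"rotation":{"type":"array","items":{"type":"number"}}}}},"force":{"type":"number"}},"required":["plan"]}

```bash
mkdir -p pics; ls
python3 - <<'E'
from cell import env
import cv2
o=env.get_obs();print({k:o[k] for k in('time_s','tool_pos','tool_rot','grip_width')})
for n in('top','side'):
    im=env.read_camera(n);cv2.imwrite(f'pics/{n}0.png',im[:,:,::-1]);p=env.camera_params(n)
    print(n,{k:(v.tolist() if hasattr(v,'tolist') else v) for k,v in p.items()})
print(env.camera_params('wrist'))
E
```

```text
pics
{'time_s': 0.0, 'tool_pos': array([ 0.16927992, -0.62692231,  0.1835758 ]), 'tool_rot': array([ 1.79993189e+02,  1.07695679e-01, -7.48838148e+01]), 'grip_width': 0.08707704192031657}
top {'fx': 617.7312984699591, 'fy': 617.7312984699591, 'cx': 329.9571281765021, 'cy': 247.5388607658458, 'k1': 0.04746993744693127, 'R': [[-0.00880014282098823, -0.9999595428098484, 0.0018628552948268039], [-0.9895418484302377, 0.008440201882410299, -0.1439989347094373], [0.14397738604238805, -0.0031105844633141635, -0.989576089329516]], 't': [-0.06780563323793157, 0.5658814641364149, 1.063018737506375]}
side {'fx': 596.5578172555971, 'fy': 596.5578172555971, 'cx': 318.98939890480074, 'cy': 229.87273418258337, 'k1': -0.15133628842866317, 'R': [[-0.8549189830651773, -0.518689906384495, 0.00862052258549292], [-0.3144177821709894, 0.5048714796973702, -0.8038944254333801], [0.41261966827755486, -0.6899750502757557, -0.5947095420013779]], 't': [0.4492267605450271, 0.2292384861074078, 0.7973406010804939]}
{'fx': 423.516104892944, 'fy': 423.516104892944, 'cx': 322.39173148336494, 'cy': 235.97227510690544, 'k1': -0.09125600324142827, 'R': array([[ 0.26127752, -0.96526194, -0.00185662],
       [-0.91968184, -0.24952304,  0.30318898],
       [-0.29312005, -0.07750896, -0.95292864]]), 't': array([-0.64927005, -0.0374308 ,  0.391962  ])}
```

View pics/top0.png

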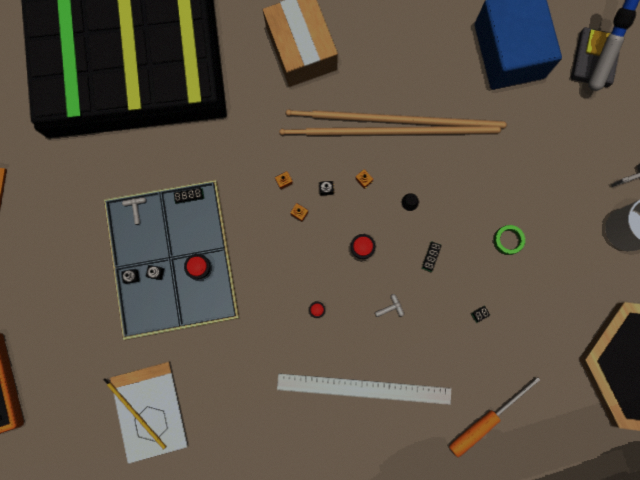

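View pics/side0.png

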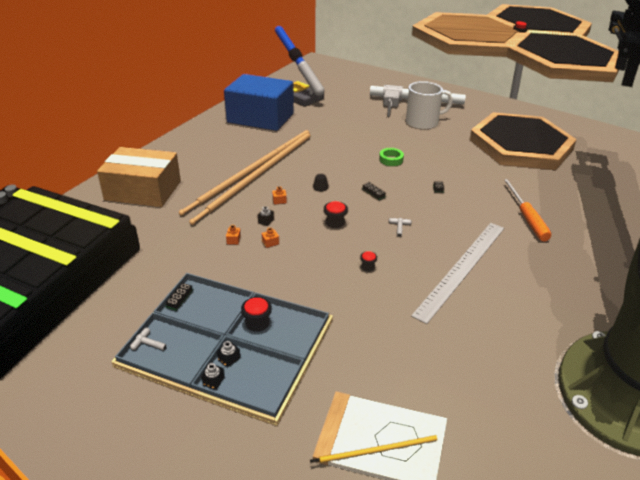

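The top view shows the tray at left with the key bin (135,210), the display bin (188,195), the jack bin (140,275) and the button bin (197,267). In every bin the kept part sits at the upper end, so bin +x points up in the image.

Candidates in the top view:
- **Red buttons:** (363,246) is large and is the spare; (317,310) is small.
- **Displays:** (432,257) has four digits; (481,314) has two.
- **Jack:** (326,187) is black. Orange look-alikes are at (284,180), (300,212) and (364,178).
- **Key:** (390,306).
- **Other:** (410,202) is the rubber foot.

I'll confirm with a crop and measure.

```bash
cat > h.py <<'E'
import numpy as np, cv2
from cell import env
def ray(p,uv):
    d=np.array([(uv[0]-p['cx'])/p['fx'],(uv[1]-p['cy'])/p['fy']]); s=d.copy()
    for _ in range(20): s=d/(1+p['k1']*(s@s))
    R=np.array(p['R']); v=R.T@np.array([s[0],s[1],1]); return -R.T@np.array(p['t']), v/np.linalg.norm(v)
def plane(p,uv,z):
    c,v=ray(p,uv); return (c+v*(z-c[2])/v[2])
def proj(p,X):
    c=np.array(p['R'])@np.array(X)+np.array(p['t']); s=c[:2]/c[2]; s=s*(1+p['k1']*(s@s))
    return np.array([s[0]*p['fx']+p['cx'],s[1]*p['fy']+p['cy']])
def tri(pa,ua,pb,ub):
    a,v=ray(pa,ua); b,w=ray(pb,ub); k=np.linalg.lstsq(np.c_[v,-w],b-a,rcond=None)[0]
    P,Q=a+k[0]*v,b+k[1]*w; return (P+Q)/2,np.linalg.norm(P-Q)
def blobs(m,mn=15):
    n,l,s,c=cv2.connectedComponentsWithStats(m.astype(np.uint8)); return [(c[i].round(1).tolist(),int(s[i,4]),s[i,:4].tolist()) for i in range(1,n) if s[i,4]>=mn]
def red(im): i=im.astype(int); return (i[...,0]>90)&(i[...,1]<i[...,0]*.35)&(i[...,2]<i[...,0]*.35)
def cnt(m,uv):
    cs,_=cv2.findContours(m.astype(np.uint8),cv2.RETR_EXTERNAL,cv2.CHAIN_APPROX_NONE)
    return max(cs,key=lambda c:cv2.pointPolygonTest(c,(float(uv[0]),float(uv[1])),True))
def wrist(name):
    o=env.get_obs();p=env.camera_params('wrist');im=env.read_camera('wrist');cv2.imwrite(f'pics/{name}.png',im[:,:,::-1]);np.save(f'pics/{name}.npy',{'p':p,'o':o},allow_pickle=True);return o,p,im
def dpose(xy=None,yaw=None,z=None):
    o=env.get_obs();r=o['tool_rot'];t=o['tool_pos'];y=np.radians(r[2])
    from scipy.spatial.transform import Rotation as Ro
    T=Ro.from_euler('xyz',r,degrees=True).as_matrix()
    d=np.array([*(xy if xy is not None else t[:2]),z if z is not None else t[2]])-t
    print('t',round(o['time_s'],2),'pos',t.round(4),'rot',r.round(2),'w',round(o['grip_width'],4),'| tool-frame dp',(T.T@d).round(4))
    if yaw is not None:
        e=(yaw-r[2]+90)%180-90
        Td=Ro.from_euler('xyz',[180,0,r[2]+e],degrees=True).as_matrix()
        print('yaw err',round(e,2),'rotvec tool',Ro.from_matrix(T.T@Td).as_rotvec(degrees=True).round(2), 'after-rot dp',(Td.T@d).round(4))
E
python3 - <<'E'
from h import *
T=cv2.imread('pics/top0.png')[:,:,::-1];S=cv2.imread('pics/side0.png')[:,:,::-1];pt=env.camera_params('top');ps=env.camera_params('side')
a=blobs(red(T));b=blobs(red(S));print(a);print(b)
def dark(im): return im.max(2)<45
print([x for x in blobs(dark(T),40) if 230<x[0][0]<520 and 150<x[0][1]<340])
print([x for x in blobs(dark(S),40) if 200<x[0][0]<480 and 150<x[0][1]<300])
def br(im): return (im.min(2)>95)
print([x for x in blobs(br(T),20) if 230<x[0][0]<520 and 150<x[0][1]<340])
print([x for x in blobs(br(S),20) if 200<x[0][0]<480 and 150<x[0][1]<300])
for uv in [(105,200),(215,182),(237,318),(124,337),(163,192),(229,250),(180,326),(117,268),(171,260)]: print('tray',uv,plane(pt,uv,.015).round(3))
for n,uv,z in [('jack',(326,187),.02),('btn',(363,246),.04),('disp',(432,257),.013),('key',(390,306),.01)]: print(n,plane(pt,uv,z).round(3))
c=cv2.resize(T[150:340,260:510],None,fx=3.1,fy=3.1,interpolation=cv2.INTER_CUBIC);cv2.imwrite('pics/crop0.png',c[:,:,::-1])
E
```

```text
[([362.8, 245.5], 280, [354, 237, 19, 18]), ([196.0, 265.7], 289, [187, 257, 19, 19]), ([316.7, 309.4], 122, [311, 304, 13, 12])]
[([520.8, 24.0], 61, [516, 21, 11, 7]), ([335.2, 207.1], 175, [326, 202, 20, 12]), ([368.4, 255.9], 102, [362, 252, 14, 9]), ([255.7, 305.8], 345, [244, 297, 24, 18])]
[([325.9, 189.8], 92, [319, 181, 15, 15]), ([409.7, 201.8], 226, [402, 194, 17, 17]), ([496.5, 244.1], 42, [493, 232, 12, 22]), ([361.0, 248.4], 185, [350, 234, 26, 26]), ([430.1, 256.2], 149, [422, 242, 18, 30]), ([316.1, 309.9], 47, [309, 302, 16, 16]), ([477.5, 314.1], 82, [471, 306, 15, 16])]
[([320.3, 184.4], 123, [314, 178, 13, 13]), ([373.5, 193.1], 77, [363, 187, 22, 12]), ([334.8, 219.6], 220, [325, 210, 22, 18]), ([265.5, 219.0], 107, [259, 212, 14, 13]), ([367.7, 265.6], 97, [362, 261, 12, 10])]
[([325.7, 185.3], 43, [321, 182, 10, 8]), ([391.7, 307.2], 164, [376, 295, 27, 21])]
[([359.5, 273.4], 187574, [0, 0, 640, 480])]
tray (105, 200) [0.661 0.34  0.015]
tray (215, 182) [0.694 0.139 0.015]
tray (237, 318) [0.443 0.095 0.015]
tray (124, 337) [0.411 0.295 0.015]
tray (163, 192) [0.675 0.234 0.015]
tray (229, 250) [0.566 0.112 0.015]
tray (180, 326) [0.429 0.197 0.015]
tray (117, 268) [0.535 0.313 0.015]
tray (171, 260) [0.549 0.216 0.015]
jack [ 0.681 -0.066  0.02 ]
btn [ 0.568 -0.132  0.04 ]
disp [ 0.55  -0.259  0.013]
key [ 0.462 -0.181  0.01 ]
```

View pics/crop0.png

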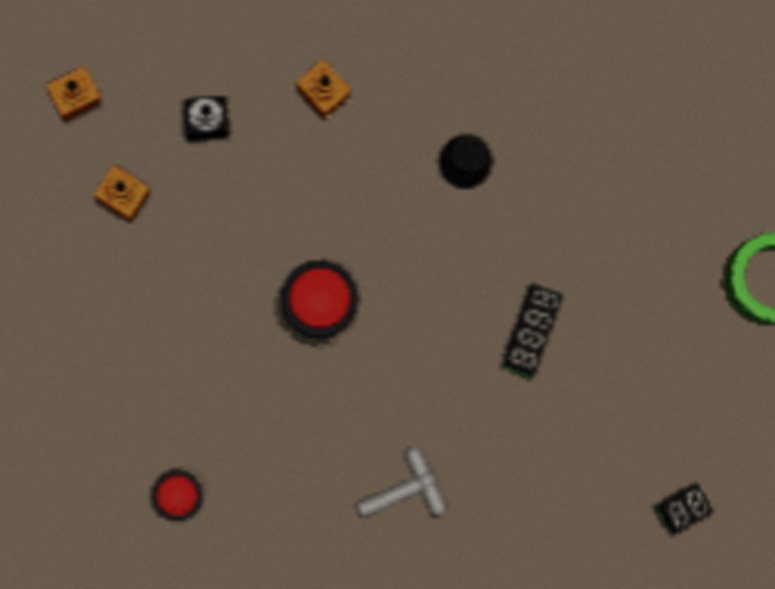

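The crop confirms the choice:
- The jack is the only black box with bright metal on top.
- The large button is about 1.5 times the width of the small one.
- The display has four digits against two.

The tray fits its stated size (about 252 x 200 mm, yaw about 10°). I'll start with the key.

```bash
cat >> h.py <<'E'
def plan(xyz,yaw,n,lead=1.0):
    "rows to go straight to xyz while turning to yaw in n rows (tool kept down)"
    from scipy.spatial.transform import Rotation as Ro
    o=env.get_obs();t=o['tool_pos'];y0=o['tool_rot'][2];e=(yaw-y0+180)%360-180;d=(np.array(xyz)-t)/n
    print('t',round(o['time_s'],2),'at',t.round(4),o['tool_rot'].round(2),'w',round(o['grip_width'],4),'step',np.linalg.norm(d).round(4),'turn/row',round(-e/n,2))
    for k in range(n):
        T=Ro.from_euler('xyz',[180,0,y0+e*k/n],degrees=True).as_matrix();print((T.T@d).round(4).tolist(),round(-e/n,2))
E
python3 - <<'E'
from h import *
plan((.475,-.20,.17),23,15)
pt=env.camera_params('top');ps=env.camera_params('side')
for n,a,b in [('btn',(362.8,245.5),(335.2,207.1)),('small',(316.7,309.4),(368.4,255.9)),('foot',(409.7,201.8),(320.3,184.4)),('binbtn',(196,265.7),(255.7,305.8))]:
    P,g=tri(pt,a,ps,b);print(n,P.round(4),'gap',g.round(4))
E
```

```text
t 0.1 at [ 0.1693 -0.627   0.1837] [ 1.7999e+02  1.0000e-01 -7.4880e+01] w 0.0867 step 0.035 turn/row -6.53
[-0.0222, -0.0271, 0.0009] -6.53
[-0.0189, -0.0294, 0.0009] -6.53
[-0.0155, -0.0314, 0.0009] -6.53
[-0.0118, -0.033, 0.0009] -6.53
[-0.008, -0.0341, 0.0009] -6.53
[-0.0041, -0.0348, 0.0009] -6.53
[-0.0001, -0.035, 0.0009] -6.53
[0.0039, -0.0348, 0.0009] -6.53
[0.0078, -0.0341, 0.0009] -6.53
[0.0117, -0.033, 0.0009] -6.53
[0.0153, -0.0315, 0.0009] -6.53
[0.0188, -0.0295, 0.0009] -6.53
[0.022, -0.0272, 0.0009] -6.53
[0.025, -0.0245, 0.0009] -6.53
[0.0276, -0.0215, 0.0009] -6.53
btn [ 0.5702 -0.1318  0.0318] gap 0.0008
small [ 0.4567 -0.0479  0.0218] gap 0.0008
foot [ 0.6562 -0.222   0.0045] gap 0.0015
binbtn [0.5349 0.1656 0.04  ] gap 0.0002
```

Request:
carry_out(plan=[{"grip": 0,"dp": [-0.0222,-0.0271,0.001],"rotation": [0,0,-6.5]},{"grip": 0,"dp": [-0.0189,-0.0294,0.001],"rotation": [0,0,-6.5]},{"grip": 0,"dp": [-0.0155,-0.0314,0.001],"rotation": [0,0,-6.5]},{"grip": 0,"dp": [-0.0118,-0.033,0.001],"rotation": [0,0,-6.5]},{"grip": 0,"dp": [-0.008,-0.0341,0.001],"rotation": [0,0,-6.5]},{"grip": 0,"dp": [-0.0041,-0.0348,0.001],"rotation": [0,0,-6.5]},{"grip": 0,"dp": [0,-0.035,0.001],"rotation": [0,0,-6.5]},{"grip": 0,"dp": [0.0039,-0.0348,0.001],"rotation": [0,0,-6.5]}], force=15)

```text
time_s: 0.77
tool_pos: [0.3257, -0.394, 0.1688]
tool_rot: [-179.9, 0.6, -21.6]
force: [0.8, -0.8, 0.6]
grip_width: 0.0869
```

```bash
python3 -c "
from h import *
plan((.475,-.20,.17),23,8)"
```

```text
t 0.77 at [ 0.3257 -0.394   0.1688] [-179.95    0.6   -21.6 ] w 0.0869 step 0.0306 turn/row -5.58
[0.0084, -0.0294, -0.0002] -5.58
[0.0112, -0.0285, -0.0002] -5.58
[0.014, -0.0272, -0.0002] -5.58
[0.0165, -0.0258, -0.0002] -5.58
[0.019, -0.024, -0.0002] -5.58
[0.0212, -0.0221, -0.0002] -5.58
[0.0232, -0.0199, -0.0002] -5.58
[0.0251, -0.0176, -0.0002] -5.58
```

Request:
carry_out(plan=[{"grip": 0,"dp": [0.0084,-0.0294,0],"rotation": [0,0,-5.6]},{"grip": 0,"dp": [0.0112,-0.0285,0],"rotation": [0,0,-5.6]},{"grip": 0,"dp": [0.014,-0.0272,0],"rotation": [0,0,-5.6]},{"grip": 0,"dp": [0.0165,-0.0258,0],"rotation": [0,0,-5.6]},{"grip": 0,"dp": [0.019,-0.024,0],"rotation": [0,0,-5.6]},{"grip": 0,"dp": [0.0212,-0.0221,0],"rotation": [0,0,-5.6]},{"grip": 0,"dp": [0.0232,-0.0199,0],"rotation": [0,0,-5.6]},{"grip": 0,"dp": [0.0251,-0.0176,0],"rotation": [0,0,-5.6]}])

```text
time_s: 1.43
tool_pos: [0.4744, -0.1829, 0.1657]
tool_rot: [-179.4, 0.6, 25.6]
force: [1.1, -0.4, -1.1]
grip_width: 0.087
```

```bash
python3 -c "
from h import *
o,p,im=wrist('w1');print(o['tool_pos'],o['tool_rot'])"
```

```text
[ 0.47440657 -0.18294924  0.16571681] [-179.37580638    0.55566388   25.64334789]
```

View pics/w1.png

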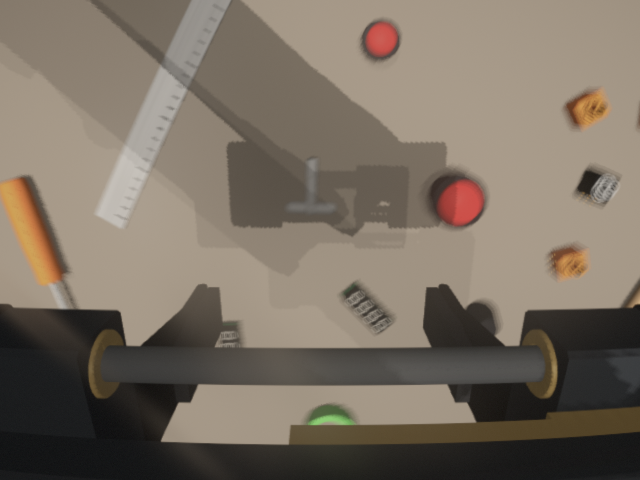

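The wrist view shows the key with its stem from (312,158) to its crossbar (288..334, 208). The large button is at (460,202), the small button at (381,40), the display at (368,308) and the black jack at (600,187), with orange look-alikes at (590,108) and (571,264). I'll measure the key from here against the top view.

Run:
```python
from h import *
pt=env.camera_params('top');T=cv2.imread('pics/top0.png')[:,:,::-1]
o,p,im=wrist('w2')
def tshape(im,box,zpl,p,sat):
    x0,y0,x1,y1=box;hsv=cv2.cvtColor(np.ascontiguousarray(im[y0:y1,x0:x1]),cv2.COLOR_RGB2HSV)
    m=sat(hsv);b=max(blobs(m,10),key=lambda q:q[1]);n,l,s,c=cv2.connectedComponentsWithStats(m.astype(np.uint8))
    i=1+np.argmax(s[1:,4]);ys,xs=np.nonzero(l==i);
    P=np.array([plane(p,(x+x0,y+y0),zpl)[:2] for x,y in zip(xs,ys)]);return P,np.c_[xs+x0,ys+y0]
h=cv2.cvtColor(np.ascontiguousarray(im),cv2.COLOR_RGB2HSV)
print('sat/val key',h[185,312],h[208,300],'bg',h[185,295],h[185,330],h[225,312])
for nm,I,pp,box,f in [('top',T,pt,(368,288,412,324),lambda h:h[...,2]>95),('wrist',im,p,(270,145,350,225),lambda h:h[...,1]<35)]:
    P,px=tshape(I,box,.007,pp,f)
    r=cv2.minAreaRect((P*1000).astype(np.float32));m=P.mean(0)
    # x axis: try both rect dirs; stem axis = symmetry axis; take least |skew| direction
    best=None
    for a in (r[2],r[2]+90,r[2]+180,r[2]+270):
        u=np.array([np.cos(np.radians(a)),np.sin(np.radians(a))]);v=np.array([-u[1],u[0]]);q=(P-np.array(r[0])/1000);cx=q@u
        # crossbar at +x: wider there
        w=np.ptp((q@v)[cx>cx.max()-.008]);w2=np.ptp((q@v)[cx<cx.min()+.008]);wm=np.ptp((q@v)[abs(cx)<.004]);sc=w-w2-wm
        if best is None or sc>best[0]: best=(sc,a,u,v)
    _,a,u,v=best;q=P-np.array(r[0])/1000;cx=q@u;stem=(q@v)[cx<0].mean()
    org=np.array(r[0])/1000+u*.006+v*stem
    print(nm,len(P),'px mean',px.mean(0).round(1),'rect',np.round(r[0],1),np.round(r[1],1),'yaw',round((a+180)%360-180,1),'origin',org.round(4),'stem off',round(stem,4))
# heights: triangulate mean
P1,x1=tshape(T,(368,288,412,324),.007,pt,lambda h:h[...,2]>95);P2,x2=tshape(im,(270,145,350,225),.007,p,lambda h:h[...,1]<35)
print('tri',tri(pt,x1.mean(0),p,x2.mean(0)))
```

```text
sat/val key [ 17  51 100] [ 18  23 110] bg [16 37 89] [ 16  53 101] [ 16  46 143]
top 1500 px mean [389.5 305.4] rect [ 463.  -180.2] [79.  63.4] yaw 89.5 origin [ 0.4631 -0.1742] stem off 0.0
wrist 997 px mean [299.5 201.5] rect [ 454.9 -176.2] [42.1 48.3] yaw -63.5 origin [ 0.4591 -0.1807] stem off 0.0018
tri (array([ 0.45998026, -0.17820799,  0.02430691]), np.float64(0.004562058926025651))
```

Run:
```python
import cv2
im=cv2.imread('pics/w2.png');c=cv2.resize(im[120:260,240:400],None,fx=5,fy=4.2,interpolation=cv2.INTER_CUBIC)
c=cv2.resize(im[130:250,240:400],None,fx=5,fy=5,interpolation=cv2.INTER_CUBIC);cv2.imwrite('pics/c2.png',cv2.convertScaleAbs(c,alpha=1.6))
```

```text
(no output)
```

View pics/c2.png

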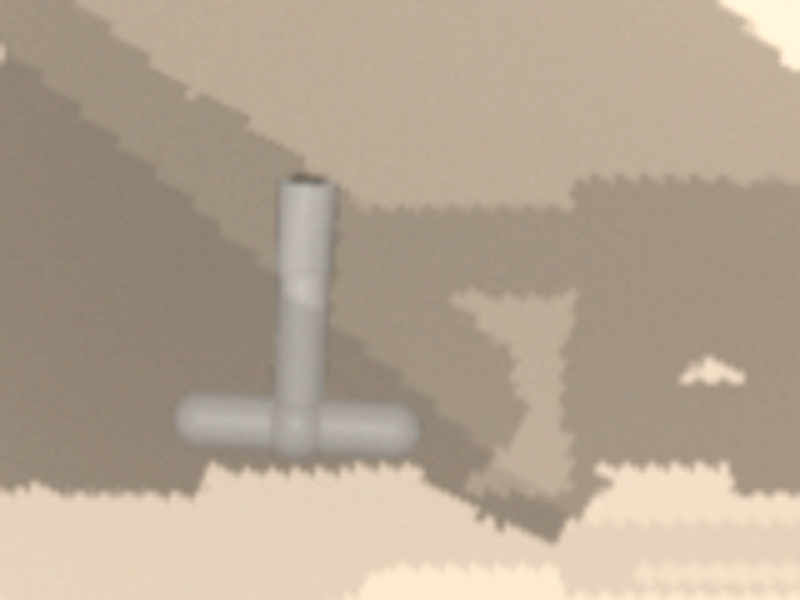

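The crop shows the key clearly: stem end at wrist pixel (301.4,166), crossbar ends (275.2,213.6) and (324,215.6).

Run:
```python
from h import *
pt=env.camera_params('top');p=np.load('pics/w2.npy',allow_pickle=True).item()['p']
W=[(301.4,166),(275.2,213.6),(324,215.6)];T=[(376.8,314.5),(401.9,315.2),(392.6,295.8)]
for n,q,uv in(('wrist',p,W),('top',pt,T)):
    s,a,b=[plane(q,u,.006)[:2] for u in uv];c=(a+b)/2;d=c-s;u=d/np.linalg.norm(d)
    print(n,'bar',np.linalg.norm(a-b).round(4),'stem->bar',np.linalg.norm(d).round(4),'yaw',np.degrees(np.arctan2(u[1],u[0])).round(1),'yaw bar',np.degrees(np.arctan2(*(b-a)[::-1])).round(1),'origin',(c-.013*u).round(4))
A=tri(pt,np.mean(T,0),p,np.mean(W,0));print('tri',A)
s,a,b=[plane(p,u,.006)[:2] for u in W];c=(a+b)/2;u=(c-s)/np.linalg.norm(c-s)
g=c-.018*u;print('grasp',g);dpose(g,np.degrees(np.arctan2(u[1],u[0]))+90,.005)
# display, button estimates
I=cv2.imread('pics/w2.png')[:,:,::-1];print([x for x in blobs(red(I),200)])
```

```text
wrist bar 0.0429 stem->bar 0.0426 yaw -66.4 yaw bar 24.1 origin [ 0.4584 -0.1807]
top bar 0.0387 stem->bar 0.0408 yaw -66.9 yaw bar 24.4 origin [ 0.4578 -0.1823]
tri (array([ 0.45859063, -0.18389597, -0.01576734]), np.float64(0.00021527447229653253))
grasp [ 0.45640926 -0.17607381]
t 1.53 pos [ 0.4768 -0.178   0.1659] rot [-179.27    0.38   26.02] w 0.0869 | tool-frame dp [-0.0165 -0.0086  0.1612]
yaw err -2.47 rotvec tool [-0.72  0.4   2.47] after-rot dp [-0.018  -0.0099  0.1609]
[]
```

Request:
carry_out(plan=[{"grip": 0.2,"dp": [-0.0045,-0.0025,0.022],"rotation": [-0.7,0.4,2.5]},{"grip": 0.3,"dp": [-0.0045,-0.0025,0.022],"rotation": [0,0,0]},{"grip": 0.4,"dp": [-0.0045,-0.0025,0.022],"rotation": [0,0,0]},{"grip": 0.4,"dp": [-0.0045,-0.0025,0.022],"rotation": [0,0,0]},{"grip": 0.4,"dp": [0,0,0],"rotation": [0,0,0]}])

```text
time_s: 1.95
tool_pos: [0.4561, -0.1755, 0.0751]
tool_rot: [179.9, -0.1, 23.5]
force: [-1.0, 0.8, -0.4]
grip_width: 0.0617
```

Run:
```python
from h import *
o,p,im=wrist('w3');P=np.array([.4565,-.176,.006]);print('expected grasp px',proj(p,P),'tcp px',proj(p,o['tool_pos']))
dpose((.4564,-.1761),23.5,.005)
c=im[60:480,100:540];cv2.imwrite('pics/c3.png',cv2.convertScaleAbs(c[:,:,::-1],alpha=1.6))
```

```text
expected grasp px [322.8715302  233.91673209] tcp px [322.75093195 273.52227337]
t 2.0 pos [ 0.4578 -0.176   0.0771] rot [ 1.7975e+02 -1.7000e-01  2.3480e+01] w 0.0579 | tool-frame dp [-0.0015 -0.0008  0.0721]
yaw err 0.02 rotvec tool [ 0.25 -0.17 -0.02] after-rot dp [-0.0013 -0.0005  0.0721]
```

View pics/c3.png

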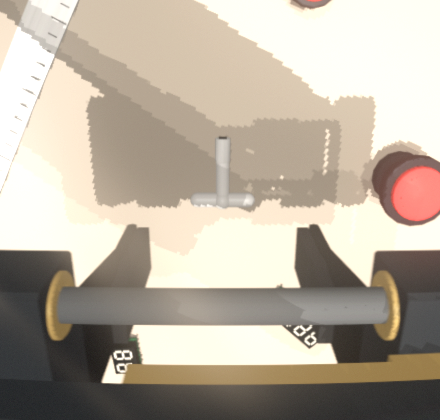

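The key is at the predicted place: stem end (323,197) and bar (322,260), with the grasp predicted at row 234. I'll go down.

Request:
carry_out(plan=[{"grip": 0.4,"dp": [-0.0015,-0.0008,0.02],"rotation": [0.2,-0.2,0]},{"grip": 0.4,"dp": [0,0,0.02],"rotation": [0,0,0]},{"grip": 0.4,"dp": [0,0,0.018],"rotation": [0,0,0]},{"grip": 0.4,"dp": [0,0,0.008],"rotation": [0,0,0]},{"grip": 0.4,"dp": [0,0,0.003],"rotation": [0,0,0]},{"grip": 0.4,"dp": [0,0,0],"rotation": [0,0,0]}])

```text
time_s: 2.5
tool_pos: [0.4633, -0.1813, 0.014]
tool_rot: [179.4, -0.4, 23.2]
force: [-0.5, 0.3, -1.0]
grip_width: 0.0523
```

Run:
```python
from h import *
dpose((.4564,-.1761),23.5,.004)
```

```text
t 2.5 pos [ 0.4633 -0.1813  0.014 ] rot [179.38  -0.42  23.15] w 0.0523 | tool-frame dp [-0.0044 -0.0076  0.0099]
yaw err 0.35 rotvec tool [ 0.62 -0.42 -0.35] after-rot dp [-0.0043 -0.0075  0.01  ]
```

Request:
carry_out(plan=[{"grip": 0.4,"dp": [-0.0043,-0.0075,0.002],"rotation": [0.6,-0.4,-0.3]},{"grip": 0.4,"dp": [0,0,0],"rotation": [0,0,0]}])

```text
time_s: 2.67
tool_pos: [0.4576, -0.1765, 0.0139]
tool_rot: [179.9, -0.1, 23.4]
force: [-0.5, 0.3, -0.9]
grip_width: 0.0525
```

Run:
```python
from h import *
dpose((.4564,-.1761),23.5,.004)
```

```text
t 2.67 pos [ 0.4576 -0.1765  0.0139] rot [ 1.7991e+02 -1.0000e-01  2.3440e+01] w 0.0525 | tool-frame dp [-0.001  -0.0008  0.0099]
yaw err 0.06 rotvec tool [ 0.09 -0.1  -0.06] after-rot dp [-0.0009 -0.0008  0.0099]
```

Request:
carry_out(plan=[{"grip": 0.4,"dp": [-0.0012,-0.0015,0.005],"rotation": [0.1,-0.1,0]},{"grip": 0.4,"dp": [-0.0006,-0.0012,0.004],"rotation": [0.2,-0.1,0]},{"grip": 0.4,"dp": [-0.0006,-0.0012,0.004],"rotation": [0.2,-0.1,0]},{"grip": 0.4,"dp": [-0.0006,-0.0012,0.001],"rotation": [0.2,-0.1,0]}])

```text
time_s: 3.0
tool_pos: [0.4544, -0.1737, 0.0016]
tool_rot: [-179.6, 0.2, 23.4]
force: [0.3, -0.3, -0.2]
grip_width: 0.0523
```

Run:
```python
from h import *
dpose((.4564,-.1761),23.5,.004)
```

```text
t 3.0 pos [ 0.4544 -0.1737  0.0016] rot [-1.796e+02  1.700e-01  2.344e+01] w 0.0523 | tool-frame dp [ 0.0009  0.0029 -0.0024]
yaw err 0.06 rotvec tool [-0.4   0.17 -0.06] after-rot dp [ 0.0009  0.003  -0.0024]
```

Request:
carry_out(plan=[{"grip": 0.5,"dp": [0.0005,0.001,-0.0015],"rotation": [-0.3,0.2,0]},{"grip": 1,"dp": [0,0,0],"rotation": [0,0,0]},{"grip": 1,"dp": [0,0,0],"rotation": [0,0,0]},{"grip": 1,"dp": [0,0,0],"rotation": [0,0,0]},{"grip": 1,"dp": [0,0,0],"rotation": [0,0,0]},{"grip": 1,"dp": [0,0,0],"rotation": [0,0,0]}], force=20)

```text
time_s: 3.5
tool_pos: [0.4552, -0.1743, 0.0029]
tool_rot: [-179.9, -0.0, 23.4]
force: [0.1, 0.4, -1.1]
grip_width: 0.0201
```

Run:
```python
from h import *
dpose((.4564,-.1761),23.5,.004)
```

```text
t 3.5 pos [ 0.4552 -0.1743  0.0029] rot [-1.7989e+02 -3.0000e-02  2.3440e+01] w 0.0201 | tool-frame dp [ 0.0004  0.0021 -0.0011]
yaw err 0.06 rotvec tool [-0.11 -0.03 -0.06] after-rot dp [ 0.0004  0.0021 -0.0011]
```

Request:
carry_out(plan=[{"grip": 1,"dp": [0,0,0],"rotation": [0,0,0]},{"grip": 1,"dp": [0,0,0],"rotation": [0,0,0]},{"grip": 1,"dp": [0,0,0],"rotation": [0,0,0]},{"grip": 1,"dp": [0,0,0],"rotation": [0,0,0]},{"grip": 1,"dp": [0,0,-0.01],"rotation": [0,0,0]},{"grip": 1,"dp": [0,0,-0.025],"rotation": [0,0,0]},{"grip": 1,"dp": [0,0,-0.025],"rotation": [0,0,0]},{"grip": 1,"dp": [0,0,-0.02],"rotation": [0,0,0]}])

```text
time_s: 4.17
tool_pos: [0.4512, -0.1722, 0.0826]
tool_rot: [-179.3, 0.3, 23.5]
force: [0.5, -0.4, 1.4]
grip_width: 0.0001
```

```bash
cat >> h.py <<'E'
U=np.array([.9845,.1754]);V=np.array([-.1754,.9845]);C0=np.array([.552,.217])
BIN={'key':C0+.063*U+.05*V,'display':C0+.063*U-.05*V,'jack':C0-.063*U+.05*V,'button':C0-.063*U-.05*V}
def binp(n,x,y=0): return BIN[n]+x*U+y*V
E
python3 - <<'E'
from h import *
# key frame in tool: jaws along key y; key yaw = tool yaw-90 ; grip at key x ~ -5..-8
g=binp('key',-.022);print(BIN,g)
# key yaw 10 -> tool yaw 100 or key yaw 190 -> tool -80
for y in (100,-80): plan((*g,.10),y,16)
E
```

```text
{'key': array([0.6052535, 0.2772752]), 'display': array([0.6227935, 0.1788252]), 'jack': array([0.4812065, 0.2551748]), 'button': array([0.4987465, 0.1567248])} [0.5835945 0.2734164]
t 4.17 at [ 0.4512 -0.1722  0.0826] [-179.35    0.31   23.52] w 0.0001 step 0.0291 turn/row -4.78
[0.0187, -0.0222, -0.0011] -4.78
[0.0205, -0.0206, -0.0011] -4.78
[0.0221, -0.0188, -0.0011] -4.78
[0.0236, -0.0169, -0.0011] -4.78
[0.025, -0.0149, -0.0011] -4.78
[0.0261, -0.0128, -0.0011] -4.78
[0.0271, -0.0105, -0.0011] -4.78
[0.0279, -0.0082, -0.0011] -4.78
[0.0285, -0.0059, -0.0011] -4.78
[0.0288, -0.0035, -0.0011] -4.78
[0.029, -0.0011, -0.0011] -4.78
[0.029, 0.0013, -0.0011] -4.78
[0.0288, 0.0038, -0.0011] -4.78
[0.0284, 0.0061, -0.0011] -4.78
[0.0278, 0.0085, -0.0011] -4.78
[0.027, 0.0108, -0.0011] -4.78
t 4.17 at [ 0.4512 -0.1722  0.0826] [-179.35    0.31   23.52] w 0.0001 step 0.0291 turn/row 6.47
[0.0187, -0.0222, -0.0011] 6.47
[0.0161, -0.0242, -0.0011] 6.47
[0.0132, -0.0259, -0.0011] 6.47
[0.0102, -0.0272, -0.0011] 6.47
[0.0071, -0.0282, -0.0011] 6.47
[0.0039, -0.0288, -0.0011] 6.47
[0.0006, -0.029, -0.0011] 6.47
[-0.0026, -0.0289, -0.0011] 6.47
[-0.0059, -0.0285, -0.0011] 6.47
[-0.0091, -0.0276, -0.0011] 6.47
[-0.0121, -0.0264, -0.0011] 6.47
[-0.015, -0.0249, -0.0011] 6.47
[-0.0177, -0.023, -0.0011] 6.47
[-0.0202, -0.0209, -0.0011] 6.47
[-0.0224, -0.0185, -0.0011] 6.47
[-0.0244, -0.0158, -0.0011] 6.47
```

The opening is 0, so the key was missed. I'll look again.

Run:
```python
from h import *
o,p,im=wrist('w4');print(o['tool_pos'],'tcp px',proj(p,o['tool_pos']))
c=im[60:480,100:540];cv2.imwrite('pics/c4.png',cv2.convertScaleAbs(c[:,:,::-1],alpha=1.6))
```

```text
[ 0.45117992 -0.17222713  0.08262461] tcp px [322.76692979 273.42223416]
```

View pics/c4.png

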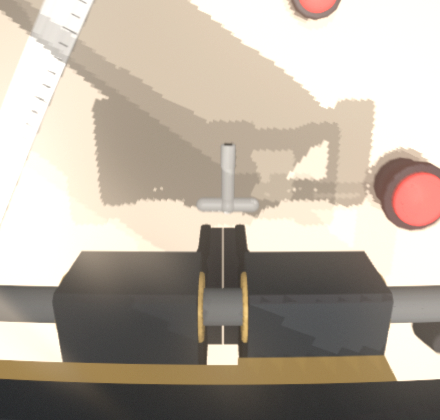

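Run:
```python
from h import *
pt=env.camera_params('top')
L=lambda n:np.load(f'pics/{n}.npy',allow_pickle=True).item()['p']
obs={'w2':[(301.4,166),(275.2,213.6),(324,215.6)],'w3':[(323,197),(291.5,260),(354,261)],'w4':[(328,204.5),(298,264.5),(358,264.5)],'top':[(376.8,314.5),(401.9,315.2),(392.6,295.8)]}
for n,uv in obs.items():
    p=pt if n=='top' else L(n)
    print(n,'cam',(-np.array(p['R']).T@p['t']).round(3))
    for z in(0.006,-.012):
        s,a,b=[plane(p,u,z)[:2] for u in uv];c=(a+b)/2;d=c-s
        print('  z',z,'bar c',c.round(4),'len',np.linalg.norm(a-b).round(4),np.linalg.norm(d).round(4))
```

```text
w2 cam [ 0.443 -0.103  0.367]
  z 0.006 bar c [ 0.4636 -0.1926] len 0.0429 0.0426
  z -0.012 bar c [ 0.4646 -0.1971] len 0.045 0.0448
w3 cam [ 0.422 -0.099  0.275]
  z 0.006 bar c [ 0.464  -0.1934] len 0.0425 0.044
  z -0.012 bar c [ 0.4668 -0.1997] len 0.0453 0.047
w4 cam [ 0.42  -0.097  0.284]
  z 0.006 bar c [ 0.4639 -0.1932] len 0.042 0.0429
  z -0.012 bar c [ 0.4667 -0.1994] len 0.0447 0.0457
top cam [ 0.406 -0.069  1.134]
  z 0.006 bar c [ 0.4629 -0.1942] len 0.0387 0.0408
  z -0.012 bar c [ 0.4638 -0.1962] len 0.0393 0.0414
```

Run:
```python
from h import *
from scipy.spatial.transform import Rotation as Ro
d=np.load('pics/w4.npy',allow_pickle=True).item();o,p=d['o'],d['p'];T=Ro.from_euler('xyz',o['tool_rot'],degrees=True).as_matrix()
for q in [(0,0,0),(0,-.0095,0),(0,.0095,0),(0,0,-.01),(0,-.0095,-.01),(0,0,-.02),(0,-.0095,-.02),(0,-.0095,-.03)]: print(q,proj(p,o['tool_pos']+T@np.array(q)).round(1)-[100,60])
ps=env.camera_params('side');im=env.read_camera('side');u=proj(ps,o['tool_pos']);k=proj(ps,[.4565,-.176,.005]);print('tcp in side',u,'key',k)
x,y=int(u[0]),int(u[1]);c=cv2.resize(im[y-90:y+60,x-100:x+100],None,fx=4,fy=4,interpolation=cv2.INTER_CUBIC);print(x,y)
c=cv2.convertScaleAbs(c[:,:,::-1],alpha=1.6);cv2.circle(c,(int((u[0]-x+100)*4),int((u[1]-y+90)*4)),6,(255,0,255),2);cv2.imwrite('pics/s5.png',c)
```

```text
(0, 0, 0) [222.8 213.4]
(0, -0.0095, 0) [222.8 195.9]
(0, 0.0095, 0) [222.8 230.4]
(0, 0, -0.01) [222.8 221.3]
(0, -0.0095, -0.01) [222.8 203.2]
(0, 0, -0.02) [222.8 230. ]
(0, -0.0095, -0.02) [222.8 211.1]
(0, -0.0095, -0.03) [222.8 219.8]
tcp in side [405.63182943 192.63433701] key [399.95929023 226.00976478]
405 192
```

View pics/s5.png

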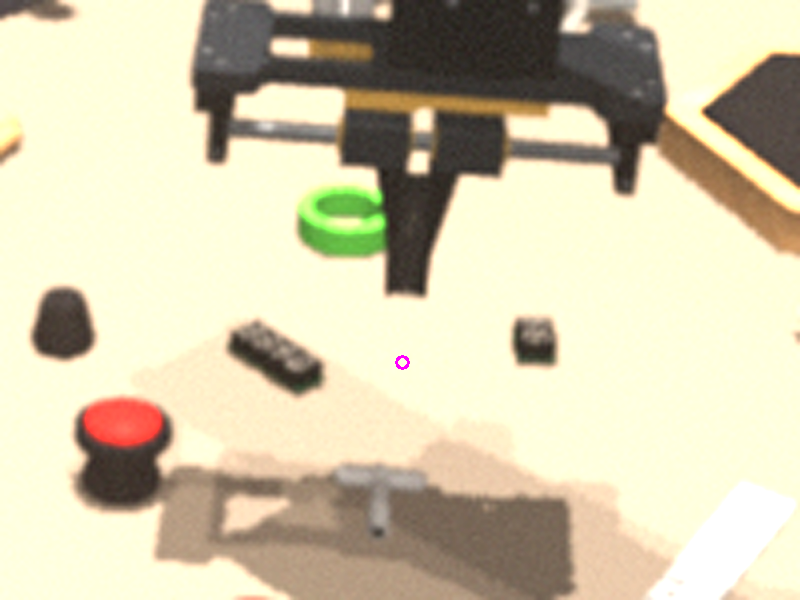

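Run:
```python
from h import *
from scipy.spatial.transform import Rotation as Ro
d=np.load('pics/w4.npy',allow_pickle=True).item();o,p=d['o'],d['p'];T=Ro.from_euler('xyz',o['tool_rot'],degrees=True).as_matrix()
ps=env.camera_params('side');print('sidecam',-np.array(ps['R']).T@ps['t'])
for r in (285,287,290):
    P,g=tri(p,(322.5,r),ps,(406.7,175.3));print(P.round(4),'gap',g.round(4),'in tool',(T.T@(P-o['tool_pos'])).round(4))
# side check of key: stem end, bar centre pixels in crop s5
for uv,z in (((378,530),.006),((382,478),.006)): print(plane(ps,(305+uv[0]/4,102+uv[1]/4),z))
# also ring finger-tip shadow
print(env.get_obs()['force'])
```

```text
sidecam [0.12713073 0.66741853 0.65459704]
[ 0.4472 -0.1605  0.1257] gap 0.0018 in tool [ 0.0008 -0.0128 -0.0429]
[ 0.4477 -0.1616  0.1249] gap 0.0018 in tool [ 0.0008 -0.0116 -0.0422]
[ 0.4483 -0.1633  0.1239] gap 0.0017 in tool [ 0.0007 -0.0098 -0.0411]
[ 0.44556366 -0.15035684  0.006     ]
[ 0.46122212 -0.18832331  0.006     ]
[0.00583482 0.62536683 0.46467701]
```

Wrist and side views together put the real fingertips about 41 mm behind the reported TCP. The fingers therefore closed above the key, and the key has not moved. From here I'll treat the true tip as reported z + 0.041 and descend with force checks.

Request:
carry_out(plan=[{"grip": 0.5,"dp": [0.003,0.005,0.02],"rotation": [-0.5,0.2,0]},{"grip": 0.5,"dp": [0,-0.001,0.025],"rotation": [0,0,0]},{"grip": 0.5,"dp": [0,-0.001,0.025],"rotation": [0,0,0]},{"grip": 0.5,"dp": [0,-0.001,0.015],"rotation": [0,0,0]},{"grip": 0.5,"dp": [0,0,0.005],"rotation": [0,0,0]},{"grip": 0.5,"dp": [0,0,0],"rotation": [0,0,0]}])

```text
time_s: 4.77
tool_pos: [0.4605, -0.1761, -0.0047]
tool_rot: [179.4, -0.4, 23.5]
force: [0.1, -0.3, -0.4]
grip_width: 0.0324
```

Run:
```python
from h import *
dpose((.4564,-.1761),23.5,-.015)
```

```text
t 4.77 pos [ 0.4605 -0.1761 -0.0047] rot [179.4   -0.36  23.47] w 0.0324 | tool-frame dp [-0.0038 -0.0017  0.0103]
yaw err 0.03 rotvec tool [ 0.6  -0.36 -0.03] after-rot dp [-0.0038 -0.0016  0.0103]
```

Request:
carry_out(plan=[{"grip": 0.5,"dp": [-0.0038,-0.0017,0.008],"rotation": [0.6,-0.4,0]},{"grip": 0.5,"dp": [0,0,0.004],"rotation": [0,0,0]},{"grip": 0.5,"dp": [0,0,0],"rotation": [0,0,0]},{"grip": 0.5,"dp": [0,0,0],"rotation": [0,0,0]}])

```text
time_s: 5.1
tool_pos: [0.4571, -0.1768, -0.016]
tool_rot: [180.0, 0.0, 23.4]
force: [-0.8, -0.1, 1.3]
grip_width: 0.0426
```

Run:
```python
from h import *
dpose((.4564,-.1761),23.5,-.036)
o,p,im=wrist('w6');k=np.array([.4564,-.1761,.005]);print(proj(p,k)-[180,180])
c=cv2.resize(im[180:330,230-10:420],None,fx=3,fy=3);cv2.imwrite('pics/c6.png',cv2.convertScaleAbs(c[:,:,::-1],alpha=1.6))
```

```text
t 5.1 pos [ 0.4571 -0.1768 -0.016 ] rot [1.7996e+02 1.0000e-02 2.3440e+01] w 0.0426 | tool-frame dp [-0.0004 -0.001   0.02  ]
yaw err 0.06 rotvec tool [ 0.04  0.01 -0.06] after-rot dp [-0.0004 -0.001   0.02  ]
[141.89336754 109.16511333]
```

View pics/c6.png

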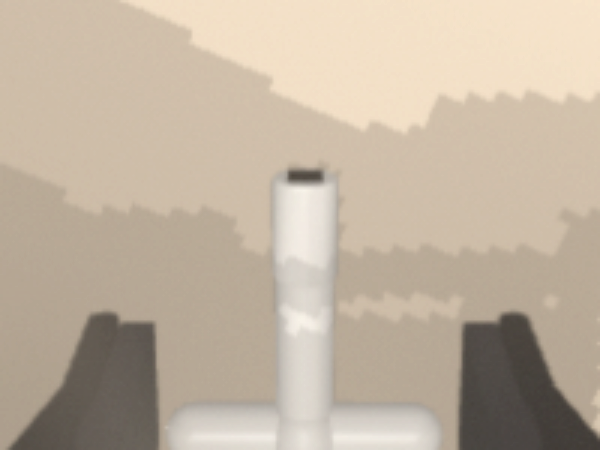

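The key is centred between the fingers, so I'll go down the last 20 mm in two steps.

Request:
carry_out(plan=[{"grip": 0.5,"dp": [-0.0005,-0.003,0.004],"rotation": [0,0,0]},{"grip": 0.5,"dp": [-0.0005,-0.001,0.004],"rotation": [0,0,0]},{"grip": 0.5,"dp": [0,-0.0005,0.002],"rotation": [0,0,0]},{"grip": 0.5,"dp": [0,0,0],"rotation": [0,0,0]}])

```text
time_s: 5.48
tool_pos: [0.4557, -0.1734, -0.0253]
tool_rot: [179.8, -0.1, 23.4]
force: [-0.1, 0.6, 0.1]
grip_width: 0.0432
```

Run:
```python
from h import *
dpose((.4564,-.1761),23.5,-.036)
```

```text
t 5.48 pos [ 0.4557 -0.1734 -0.0253] rot [ 1.7979e+02 -1.1000e-01  2.3440e+01] w 0.0432 | tool-frame dp [-0.0004  0.0028  0.0108]
yaw err 0.06 rotvec tool [ 0.21 -0.11 -0.06] after-rot dp [-0.0004  0.0028  0.0107]
```

Request:
carry_out(plan=[{"grip": 0.5,"dp": [-0.0005,0.0005,0.005],"rotation": [0.2,-0.1,0]},{"grip": 0.5,"dp": [0,0,0.004],"rotation": [0,0,0]},{"grip": 0.5,"dp": [0,0,0.002],"rotation": [0,0,0]},{"grip": 0.5,"dp": [0,0,0],"rotation": [0,0,0]}])

```text
time_s: 5.82
tool_pos: [0.4554, -0.1741, -0.0374]
tool_rot: [180.0, 0.0, 23.5]
force: [0.4, 0.2, 0.4]
grip_width: 0.0434
```

Run:
```python
from h import *
dpose((.4564,-.1761),23.5,-.037)
```

```text
t 5.82 pos [ 0.4554 -0.1741 -0.0374] rot [180.     0.    23.45] w 0.0434 | tool-frame dp [ 0.0001  0.0022 -0.0004]
yaw err 0.05 rotvec tool [ 0.    0.   -0.05] after-rot dp [ 0.0001  0.0022 -0.0004]
```

Now I'll close and lift a little.

Request:
carry_out(plan=[{"grip": 1,"dp": [0,0,0],"rotation": [0,0,0]},{"grip": 1,"dp": [0,0,0],"rotation": [0,0,0]},{"grip": 1,"dp": [0,0,0],"rotation": [0,0,0]},{"grip": 1,"dp": [0,0,0],"rotation": [0,0,0]},{"grip": 1,"dp": [0,0,0],"rotation": [0,0,0]},{"grip": 1,"dp": [0,0,0],"rotation": [0,0,0]},{"grip": 1,"dp": [0,0,0],"rotation": [0,0,0]},{"grip": 1,"dp": [0,0,0],"rotation": [0,0,0]}], force=20)

```text
time_s: 6.48
tool_pos: [0.4558, -0.1742, -0.0372]
tool_rot: [180.0, -0.0, 23.4]
force: [0.9, 0.1, 0.4]
grip_width: 0.0081
```

Request:
carry_out(plan=[{"grip": 1,"dp": [0,0,0],"rotation": [0,0,0]},{"grip": 1,"dp": [0,0,-0.01],"rotation": [0,0,0]},{"grip": 1,"dp": [0,0,-0.02],"rotation": [0,0,0]},{"grip": 1,"dp": [0,0,-0.025],"rotation": [0,0,0]},{"grip": 1,"dp": [0,0,-0.02],"rotation": [0,0,0]},{"grip": 1,"dp": [0,0,-0.005],"rotation": [0,0,0]}])

```text
time_s: 6.98
tool_pos: [0.4533, -0.1724, 0.0455]
tool_rot: [-179.7, 0.2, 23.5]
force: [-0.7, -0.4, -0.1]
grip_width: 0.0084
```

Run:
```python
from h import *
g=binp('key',-.024)
plan((*g,.065),100,16)
```

```text
t 6.98 at [ 0.4533 -0.1724  0.0455] [-1.7968e+02  1.7000e-01  2.3520e+01] w 0.0084 step 0.029 turn/row -4.78
[0.0185, -0.0223, -0.0012] -4.78
[0.0203, -0.0207, -0.0012] -4.78
[0.0219, -0.019, -0.0012] -4.78
[0.0234, -0.0171, -0.0012] -4.78
[0.0248, -0.015, -0.0012] -4.78
[0.0259, -0.0129, -0.0012] -4.78
[0.0269, -0.0107, -0.0012] -4.78
[0.0277, -0.0084, -0.0012] -4.78
[0.0283, -0.0061, -0.0012] -4.78
[0.0287, -0.0037, -0.0012] -4.78
[0.0289, -0.0013, -0.0012] -4.78
[0.029, 0.0011, -0.0012] -4.78
[0.0288, 0.0035, -0.0012] -4.78
[0.0284, 0.0059, -0.0012] -4.78
[0.0278, 0.0082, -0.0012] -4.78
[0.027, 0.0105, -0.0012] -4.78
```

Request:
carry_out(plan=[{"grip": 1,"dp": [0.0185,-0.0223,-0.002],"rotation": [0,0,-4.8]},{"grip": 1,"dp": [0.0203,-0.0207,-0.002],"rotation": [0,0,-4.8]},{"grip": 1,"dp": [0.0219,-0.019,-0.002],"rotation": [0,0,-4.8]},{"grip": 1,"dp": [0.0234,-0.0171,-0.002],"rotation": [0,0,-4.8]},{"grip": 1,"dp": [0.0248,-0.015,-0.002],"rotation": [0,0,-4.8]},{"grip": 1,"dp": [0.0259,-0.0129,-0.002],"rotation": [0,0,-4.8]},{"grip": 1,"dp": [0.0269,-0.0107,-0.002],"rotation": [0,0,-4.8]},{"grip": 1,"dp": [0.0277,-0.0084,-0.002],"rotation": [0,0,-4.8]}])

```text
time_s: 7.65
tool_pos: [0.5179, 0.0487, 0.0641]
tool_rot: [179.9, 0.3, 62.6]
force: [0.5, 0.5, -0.6]
grip_width: 0.0082
```

Run:
```python
from h import *
plan((*binp('key',-.024),.065),100,8)
```

```text
t 7.65 at [0.5179 0.0487 0.0641] [179.91   0.27  62.62] w 0.0082 step 0.0292 turn/row -4.67
[0.0286, -0.0058, -0.0001] -4.67
[0.0289, -0.0035, -0.0001] -4.67
[0.0291, -0.0011, -0.0001] -4.67
[0.0291, 0.0013, -0.0001] -4.67
[0.0289, 0.0036, -0.0001] -4.67
[0.0285, 0.006, -0.0001] -4.67
[0.0279, 0.0083, -0.0001] -4.67
[0.0272, 0.0105, -0.0001] -4.67
```

Request:
carry_out(plan=[{"grip": 1,"dp": [0.0286,-0.0058,0],"rotation": [0,0,-4.7]},{"grip": 1,"dp": [0.0289,-0.0035,0],"rotation": [0,0,-4.7]},{"grip": 1,"dp": [0.0291,-0.0011,0],"rotation": [0,0,-4.7]},{"grip": 1,"dp": [0.0291,0.0013,0],"rotation": [0,0,-4.7]},{"grip": 1,"dp": [0.0289,0.0036,0],"rotation": [0,0,-4.7]},{"grip": 1,"dp": [0.0285,0.006,0],"rotation": [0,0,-4.7]},{"grip": 1,"dp": [0.025,0.007,0],"rotation": [0,0,-4.7]},{"grip": 1,"dp": [0.012,0.004,0],"rotation": [0,0,-4]}])

```text
time_s: 8.32
tool_pos: [0.5725, 0.2678, 0.0611]
tool_rot: [-179.8, 0.2, 101.5]
force: [-1.1, 0.1, 0.1]
grip_width: 0.0087
```

Run:
```python
from h import *
o,p,im=wrist('w7');dpose(binp('key',-.024),100,.0)
for n in BIN: print(n,proj(p,[*BIN[n],.002]).round(0))
for sx in(-1,1):
  for sy in (-1,1):
    print('corner key bin',sx,sy,proj(p,[*(BIN['key']+sx*.062*U+sy*.049*V),.015]).round(0))
cv2.imwrite('pics/c7.png',cv2.convertScaleAbs(im[:,:,::-1],alpha=1.6))
```

```text
t 8.37 pos [0.572  0.2702 0.0611] rot [-1.7986e+02  7.0000e-02  1.0181e+02] w 0.0082 | tool-frame dp [0.0009 0.0102 0.061 ]
yaw err -1.81 rotvec tool [-0.14  0.08  1.81] after-rot dp [0.0012 0.01   0.0611]
key [327. 287.]
display [179. 283.]
jack [333.  89.]
button [164.  86.]
corner key bin -1 -1 [248. 198.]
corner key bin -1 1 [412. 203.]
corner key bin 1 -1 [253. 375.]
corner key bin 1 1 [395. 378.]
```

View pics/c7.png

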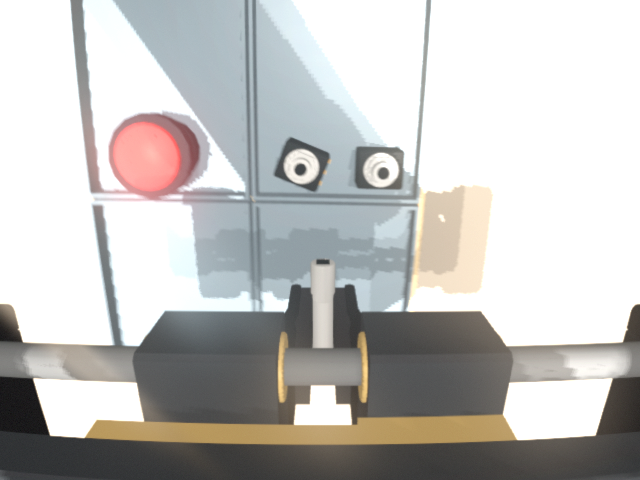

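The key is held with its stem toward bin -x. The bin junction is at (253,200) and the tray edge at (418,202), about 3 mm further along bin +y than I predicted. Before lowering I'll measure the tray's height, since the plywood may raise the bins.

Run:
```python
from h import *
pt=env.camera_params('top');ps=env.camera_params('side')
im=cv2.imread('pics/w7.png')[:,:,::-1];p=np.load('pics/w7.npy',allow_pickle=True).item()['p']
def red2(im): i=im.astype(int);return (i[...,0]>80)&(i[...,1]<i[...,0]*.5)&(i[...,2]<i[...,0]*.5)
w=max(blobs(red2(im),200),key=lambda b:b[1]);print('wrist dome',w)
print('dome w+top',tri(p,w[0],pt,(196,265.7)),'w+side',tri(p,w[0],ps,(255.7,305.8)),'top+side',tri(pt,(196,265.7),ps,(255.7,305.8)))
print('junction top+wrist',tri(pt,(171,260),p,(253,200)))
for z in (.015,.022): print(z,'junction wrist',plane(p,(253,200),z),'top',plane(pt,(171,260),z),'edge wrist',plane(p,(418,202),z),'top',plane(pt,(117,268),z))
S=cv2.imread('pics/side0.png')[260:420,110:340];cv2.imwrite('pics/s7.png',cv2.resize(cv2.convertScaleAbs(S,alpha=1.5),None,fx=3.4,fy=3.4,interpolation=cv2.INTER_CUBIC))
```

```text
wrist dome ([147.1, 155.9], 3467, [115, 123, 66, 67])
dome w+top (array([0.53458224, 0.16550596, 0.04002545]), np.float64(0.0005260394839671687)) w+side (array([0.53435696, 0.16601498, 0.04077983]), np.float64(0.0005922695850879019)) top+side (array([0.53493809, 0.16560365, 0.04000258]), np.float64(0.00020376629665159915))
junction top+wrist (array([0.55244408, 0.21955165, 0.0065585 ]), np.float64(0.005728910633865798))
0.015 junction wrist [0.55311958 0.22140557 0.015     ] top [0.54863246 0.21636855 0.015     ] edge wrist [0.53450747 0.31808868 0.015     ] top [0.53492788 0.31292185 0.015     ]
0.022 junction wrist [0.55135088 0.22226823 0.022     ] top [0.54774183 0.21458098 0.022     ] edge wrist [0.5332677  0.31620372 0.022     ] top [0.53412301 0.31053004 0.022     ]
```

View pics/s7.png

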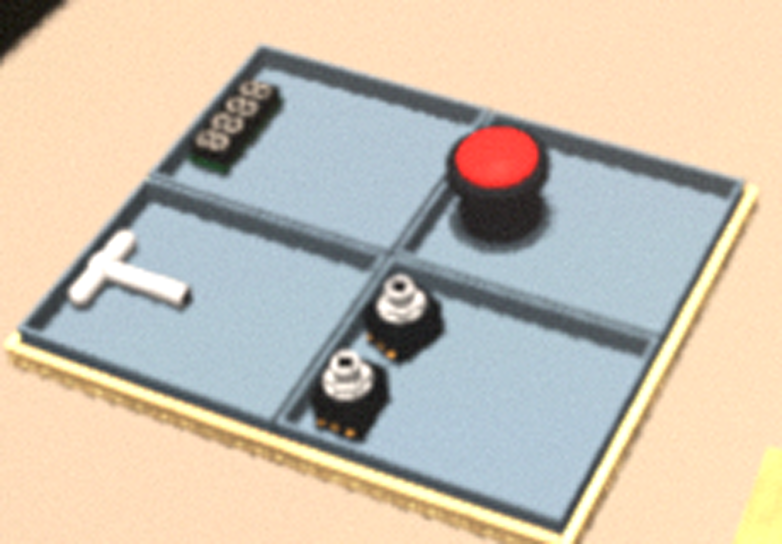

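Run:
```python
from h import *
pt=env.camera_params('top');ps=env.camera_params('side');p=np.load('pics/w7.npy',allow_pickle=True).item()['p']
f=lambda a,b:(110+a/3.4,260+b/3.4)
print('junction side+top',tri(ps,f(388,258),pt,(171,260)),'side+wrist',tri(ps,f(388,258),p,(253,200)))
print('mid jack-edge: side+wrist',tri(ps,f(280,425),p,(418,202)),'side+top',tri(ps,f(280,425),pt,(117,268)))
for z in(.012,.016,.02,.024): print(z,'junction',plane(ps,f(388,258),z)[:2].round(4),'corners',[plane(ps,f(*c),z)[:2].round(3).tolist() for c in((25,330),(263,48),(745,182),(568,525))])
# floor/key in bin: stem end in side (185,297) ; jack bush tops
im=cv2.imread('pics/w7.png')[:,:,::-1]
for s,w in (((400,283),(300,169)),((347,357),(383,172))): print('jack top',tri(ps,f(*s),p,w))
```

```text
junction side+top (array([0.55176713, 0.21870167, 0.01269947]), np.float64(0.0064873102677231)) side+wrist (array([0.5531379 , 0.22151845, 0.01534291]), np.float64(0.0002506851933643291))
mid jack-edge: side+wrist (array([0.53352996, 0.31729706, 0.01619889]), np.float64(0.0017241602589794717)) side+top (array([0.53552772, 0.31428929, 0.01134994]), np.float64(0.0004173071464018893))
0.012 junction [0.5555 0.2192] corners [[0.659, 0.335], [0.694, 0.142], [0.448, 0.097], [0.411, 0.293]]
0.016 junction [0.5528 0.222 ] corners [[0.656, 0.338], [0.69, 0.145], [0.446, 0.101], [0.409, 0.295]]
0.02 junction [0.5501 0.2248] corners [[0.652, 0.34], [0.687, 0.149], [0.444, 0.104], [0.408, 0.298]]
0.024 junction [0.5475 0.2276] corners [[0.649, 0.342], [0.683, 0.152], [0.442, 0.108], [0.406, 0.3]]
jack top (array([0.5255836 , 0.24588035, 0.03790881]), np.float64(0.0005629619914201273))
jack top (array([0.51820339, 0.28908889, 0.03896898]), np.float64(0.0004204349421893619))
```

Wall tops triangulate to z≈0.015-0.016 and the button dome to 0.040, so the tray lies practically on the bench. The tray centre comes out at about (0.553, 0.2205). I'll update that and lower the key with force checks.

```bash
sed -i 's/C0=np.array(\[.552,.217\])/C0=np.array([.553,.2205])/' h.py
python3 - <<'E'
from h import *
dpose(binp('key',-.024),100.5,-.02)
E
```

```text
t 8.37 pos [0.572  0.2702 0.0611] rot [-1.7986e+02  7.0000e-02  1.0181e+02] w 0.0082 | tool-frame dp [0.0042 0.0119 0.081 ]
yaw err -1.31 rotvec tool [-0.14  0.07  1.31] after-rot dp [0.0044 0.0116 0.0811]
```

Request:
carry_out(plan=[{"grip": 1,"dp": [0.002,0.005,0],"rotation": [0,0,0.8]},{"grip": 1,"dp": [0.002,0.006,0.01],"rotation": [0,0,0.4]},{"grip": 1,"dp": [0,0,0.02],"rotation": [0,0,0]},{"grip": 1,"dp": [0,0,0.02],"rotation": [0,0,0]},{"grip": 1,"dp": [0,0,0.02],"rotation": [0,0,0]},{"grip": 1,"dp": [0,0,0.005],"rotation": [0,0,0]},{"grip": 1,"dp": [0,0,0],"rotation": [0,0,0]}])

```text
time_s: 8.95
tool_pos: [0.5851, 0.2708, -0.0207]
tool_rot: [-179.8, 0.3, 99.6]
force: [0.1, -0.8, 0.1]
grip_width: 0.0084
```

Run:
```python
from h import *
dpose(binp('key',-.024),100.5,-.033)
```

```text
t 8.95 pos [ 0.5851  0.2708 -0.0207] rot [-179.82    0.34   99.63] w 0.0084 | tool-frame dp [ 0.0062 -0.0015  0.0123]
yaw err 0.87 rotvec tool [-0.18  0.34 -0.87] after-rot dp [ 0.0061 -0.0014  0.0123]
```

Request:
carry_out(plan=[{"grip": 1,"dp": [0.004,-0.001,0.003],"rotation": [0,0.3,-0.8]},{"grip": 1,"dp": [0,0,0.004],"rotation": [0,0,0]},{"grip": 1,"dp": [0,0,0.002],"rotation": [0,0,0]},{"grip": 1,"dp": [0,0,0.001],"rotation": [0,0,0]},{"grip": 1,"dp": [0,0,0],"rotation": [0,0,0]}])

```text
time_s: 9.37
tool_pos: [0.5858, 0.273, -0.0294]
tool_rot: [-180.0, 0.1, 100.2]
force: [0.2, -0.5, 0.2]
grip_width: 0.0085
```

Run:
```python
from h import *
dpose(binp('key',-.024),100.5,-.035)
print(env.get_obs()['force'].round(2))
```

```text
t 9.37 pos [ 0.5858  0.273  -0.0294] rot [-1.7999e+02  6.0000e-02  1.0021e+02] w 0.0085 | tool-frame dp [ 0.0041 -0.0024  0.0056]
yaw err 0.29 rotvec tool [-0.01  0.06 -0.29] after-rot dp [ 0.0041 -0.0024  0.0056]
[ 0.24 -0.48  0.23]
```

Request:
carry_out(plan=[{"grip": 1,"dp": [0,0,0.003],"rotation": [0,0,0]},{"grip": 1,"dp": [0,0,0.001],"rotation": [0,0,0]},{"grip": 1,"dp": [0,0,0.001],"rotation": [0,0,0]},{"grip": 1,"dp": [0,0,0.001],"rotation": [0,0,0]},{"grip": 1,"dp": [0,0,0],"rotation": [0,0,0]}])

```text
time_s: 9.78
tool_pos: [0.5877, 0.2743, -0.03]
tool_rot: [179.7, 0.1, 100.2]
force: [0.9, 0.6, 0.8]
grip_width: 0.0084
```

Request:
carry_out(plan=[{"grip": 1,"dp": [0,-0.002,0.002],"rotation": [0,0,0]},{"grip": 1,"dp": [0,0,0.002],"rotation": [0,0,0]},{"grip": 1,"dp": [0,0,0.002],"rotation": [0,0,0]},{"grip": 1,"dp": [0,0,0],"rotation": [0,0,0]}])

```text
time_s: 10.12
tool_pos: [0.5881, 0.2745, -0.0297]
tool_rot: [179.4, 0.2, 100.1]
force: [-0.4, -0.2, -0.1]
grip_width: 0.0085
```

Run:
```python
from h import *
o=env.get_obs();print({k:np.round(o[k],2) for k in('qpos','joint_velocities','effort','force','wrist_torque')})
dpose(binp('key',-.024),100.5,-.035)
ps=env.camera_params('side');im=env.read_camera('side')
P=np.array([.5881,.2745,.006]);u=proj(ps,P);x,y=u.astype(int);print(x,y)
c=cv2.resize(im[y-80:y+70,x-100:x+100],None,fx=4,fy=4,interpolation=cv2.INTER_CUBIC);cv2.imwrite('pics/s8.png',cv2.convertScaleAbs(c[:,:,::-1],alpha=1.8))
```

```text
{'qpos': array([  8.77,  37.63, -48.67,  94.52,  31.78,  62.05,  50.94]), 'joint_velocities': array([-0.13, -0.99, -0.21, -0.39, -0.54,  0.8 ,  0.22]), 'effort': array([ 1.000e-02, -5.088e+01, -1.444e+01, -2.456e+01,  2.000e-02,
        2.200e-01, -1.000e-02]), 'force': array([-0.36, -0.22, -0.09]), 'wrist_torque': array([ 0.16, -0.04,  0.03])}
t 10.12 pos [ 0.5881  0.2745 -0.0297] rot [179.44   0.24 100.15] w 0.0085 | tool-frame dp [ 0.003  -0.005   0.0053]
yaw err 0.35 rotvec tool [ 0.56  0.24 -0.35] after-rot dp [ 0.003  -0.005   0.0053]
183 353
```

View pics/s8.png

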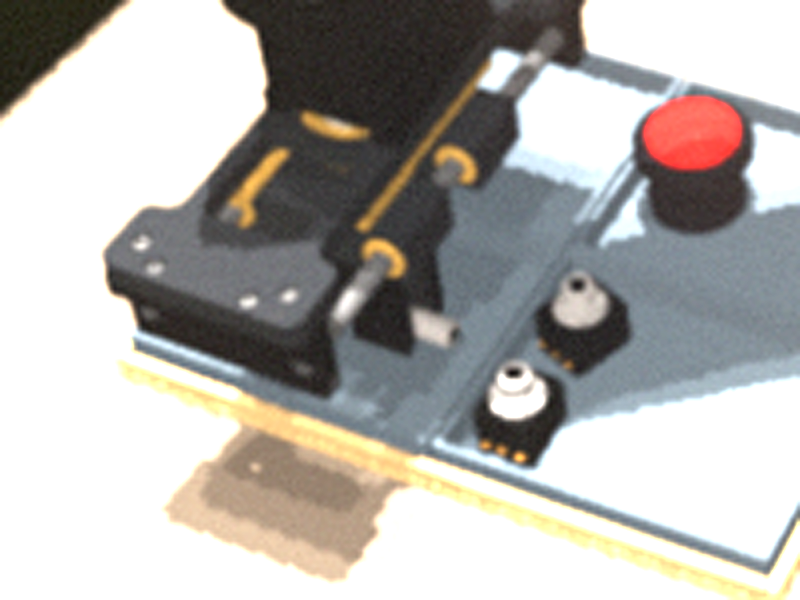

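Request:
carry_out(plan=[{"grip": 1,"dp": [0.002,-0.004,0.004],"rotation": [0.5,0.2,-0.3]},{"grip": 1,"dp": [0,0,0.002],"rotation": [0,0,0]}])

```text
time_s: 10.33
tool_pos: [0.5885, 0.2751, -0.0303]
tool_rot: [179.5, 0.2, 100.4]
force: [-6.6, -1.2, 10.2]
grip_width: 0.0081
```

Force rises to 10 N, so the key is on the floor. The bin floor is about 7 mm above the bench (5 mm of plywood plus 2 mm). I'll release with a partial opening and lift.

Request:
carry_out(plan=[{"grip": 0.85,"dp": [0,0,-0.001],"rotation": [0,0,0]},{"grip": 0.72,"dp": [0,0,0],"rotation": [0,0,0]},{"grip": 0.72,"dp": [0,0,0],"rotation": [0,0,0]},{"grip": 0.72,"dp": [0,0,0],"rotation": [0,0,0]},{"grip": 0.72,"dp": [0,0,-0.01],"rotation": [0,0,0]},{"grip": 0.72,"dp": [0,0,-0.02],"rotation": [0,0,0]},{"grip": 0.72,"dp": [0,0,-0.03],"rotation": [0,0,0]},{"grip": 0.72,"dp": [0,0,-0.03],"rotation": [0,0,0]}])

```text
time_s: 11.0
tool_pos: [0.5816, 0.2721, 0.0541]
tool_rot: [-179.5, 0.3, 100.5]
force: [1.2, -0.2, 0.0]
grip_width: 0.0242
```

Run:
```python
from h import *
o,p,im=wrist('w9');pt=env.camera_params('top');T=cv2.imread('pics/top0.png')[:,:,::-1];cv2.imwrite('pics/c9.png',cv2.convertScaleAbs(im[:,:,::-1],alpha=1.4))
print(o['tool_pos'],o['grip_width'])
# next: display yaw from top by black mask
m=np.zeros((480,640),np.uint8);m[235:280,412:450]=(T.max(2)<60)[235:280,412:450]
c=cnt(m,(432,257));P=np.array([plane(pt,q[0],.011)[:2]*1000 for q in c],np.float32);print('display',cv2.minAreaRect(P))
plan((.55,-.255,.09),-110.5,21)
```

```text
[0.5815805  0.27214841 0.05409787] 0.02415066793805166
display ((551.7081909179688, -257.31134033203125), (20.89632225036621, 54.35999298095703), 68.43766784667969)
t 11.05 at [0.585  0.2745 0.061 ] [1.7993e+02 1.7000e-01 1.0045e+02] w 0.0243 step 0.0253 turn/row -7.1
[-0.0245, -0.0062, -0.0014] -7.1
[-0.0235, -0.0092, -0.0014] -7.1
[-0.0222, -0.012, -0.0014] -7.1
[-0.0206, -0.0147, -0.0014] -7.1
[-0.0186, -0.0171, -0.0014] -7.1
[-0.0163, -0.0193, -0.0014] -7.1
[-0.0138, -0.0212, -0.0014] -7.1
[-0.0111, -0.0227, -0.0014] -7.1
[-0.0082, -0.0239, -0.0014] -7.1
[-0.0052, -0.0247, -0.0014] -7.1
[-0.0021, -0.0252, -0.0014] -7.1
[0.001, -0.0253, -0.0014] -7.1
[0.0041, -0.0249, -0.0014] -7.1
[0.0072, -0.0242, -0.0014] -7.1
[0.0101, -0.0232, -0.0014] -7.1
[0.0129, -0.0217, -0.0014] -7.1
[0.0155, -0.02, -0.0014] -7.1
[0.0178, -0.0179, -0.0014] -7.1
[0.0199, -0.0156, -0.0014] -7.1
[0.0217, -0.013, -0.0014] -7.1
[0.0231, -0.0102, -0.0014] -7.1
```

View pics/c9.png

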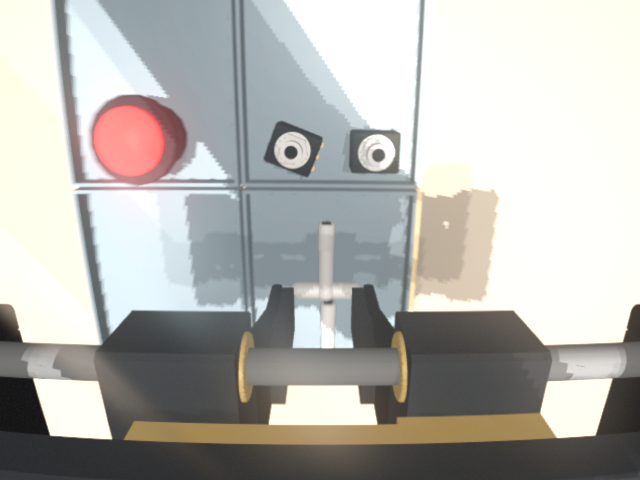

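The key lies flat in its bin: stem end (326,224), crossbar (294..358,290), clear of the stored key. Next is the display. The top view gives a 20.9 x 54.4 mm outline centred at (0.552,-0.257), with its width direction at 68.4°.

Run:
```python
from h import *
plan((.5517,-.2573,.085),68.5,15)
```

```text
t 11.05 at [0.585  0.2745 0.061 ] [1.7993e+02 1.7000e-01 1.0045e+02] w 0.0243 step 0.0356 turn/row 2.13
[-0.0345, -0.0086, -0.0016] 2.13
[-0.0348, -0.0073, -0.0016] 2.13
[-0.035, -0.006, -0.0016] 2.13
[-0.0352, -0.0047, -0.0016] 2.13
[-0.0354, -0.0034, -0.0016] 2.13
[-0.0355, -0.0021, -0.0016] 2.13
[-0.0355, -0.0008, -0.0016] 2.13
[-0.0355, 0.0005, -0.0016] 2.13
[-0.0355, 0.0019, -0.0016] 2.13
[-0.0354, 0.0032, -0.0016] 2.13
[-0.0352, 0.0045, -0.0016] 2.13
[-0.035, 0.0058, -0.0016] 2.13
[-0.0348, 0.0071, -0.0016] 2.13
[-0.0345, 0.0084, -0.0016] 2.13
[-0.0342, 0.0097, -0.0016] 2.13
```

Request:
carry_out(plan=[{"grip": 0.5,"dp": [-0.0345,-0.0086,-0.005],"rotation": [0,0,2.1]},{"grip": 0.5,"dp": [-0.0348,-0.0073,-0.005],"rotation": [0,0,2.1]},{"grip": 0.5,"dp": [-0.035,-0.006,-0.003],"rotation": [0,0,2.1]},{"grip": 0.5,"dp": [-0.0352,-0.0047,-0.002],"rotation": [0,0,2.1]},{"grip": 0.5,"dp": [-0.0354,-0.0034,-0.002],"rotation": [0,0,2.1]},{"grip": 0.5,"dp": [-0.0355,-0.0021,-0.002],"rotation": [0,0,2.1]},{"grip": 0.5,"dp": [-0.0355,-0.0008,-0.002],"rotation": [0,0,2.1]},{"grip": 0.5,"dp": [-0.0355,0.0005,-0.002],"rotation": [0,0,2.1]}])

```text
time_s: 11.72
tool_pos: [0.568, -0.0026, 0.0905]
tool_rot: [179.4, -0.6, 84.3]
force: [0.9, -0.0, 0.3]
grip_width: 0.0438
```

Run:
```python
from h import *
plan((.5517,-.2573,.075),68.5,7)
```

```text
t 11.72 at [ 0.568  -0.0026  0.0905] [179.38  -0.61  84.26] w 0.0438 step 0.0365 turn/row 2.25
[-0.0364, 0.0013, 0.0022] 2.25
[-0.0364, 0.0028, 0.0022] 2.25
[-0.0362, 0.0042, 0.0022] 2.25
[-0.036, 0.0056, 0.0022] 2.25
[-0.0358, 0.007, 0.0022] 2.25
[-0.0355, 0.0084, 0.0022] 2.25
[-0.0351, 0.0098, 0.0022] 2.25
```

Request:
carry_out(plan=[{"grip": 0.5,"dp": [-0.0364,0.0013,0.002],"rotation": [0.5,-0.5,2.2]},{"grip": 0.5,"dp": [-0.0364,0.0028,0.002],"rotation": [0,0,2.2]},{"grip": 0.5,"dp": [-0.0362,0.0042,0.002],"rotation": [0,0,2.2]},{"grip": 0.5,"dp": [-0.036,0.0056,0.002],"rotation": [0,0,2.2]},{"grip": 0.5,"dp": [-0.0358,0.007,0.002],"rotation": [0,0,2.2]},{"grip": 0.5,"dp": [-0.033,0.0075,0.002],"rotation": [0,0,2.2]},{"grip": 0.5,"dp": [-0.018,0.004,0.002],"rotation": [0,0,2.2]},{"grip": 0.5,"dp": [-0.003,0.001,0],"rotation": [0,0,0]}])

```text
time_s: 12.38
tool_pos: [0.5474, -0.2606, 0.0788]
tool_rot: [179.6, 0.1, 67.4]
force: [0.4, -1.4, -0.2]
grip_width: 0.0436
```

Run:
```python
from h import *
pt=env.camera_params('top')
dpose((.5517,-.2573),68.5,.0)
o,p,im=wrist('w10');u=proj(p,[.5517,-.2573,.012]);print('expect px',u,'width px',np.linalg.norm(proj(p,[.5517,-.2573,.012])-proj(p,[.5517+.0037,-.2573+.0093,.012])))
x,y=u.astype(int);r=im[y-45:y+45,x-70:x+70];print('vals centre',np.percentile(r.max(2),[2,10,30,60,90]))
for th in(35,50,65):
    m=np.zeros((480,640),np.uint8);m[y-60:y+45,x-80:x+80]=(im.max(2)<th)[y-60:y+45,x-80:x+80]
    c=cnt(m,u)
    for z in (.012,):
        P=np.array([plane(p,q[0],z)[:2]*1000 for q in c],np.float32);print(th,len(c),cv2.minAreaRect(P),c[:,0].min(0),c[:,0].max(0))
cv2.imwrite('pics/c10.png',cv2.convertScaleAbs(im[:,:,::-1],alpha=1.4))
```

```text
t 12.38 pos [ 0.5474 -0.2606  0.0788] rot [1.7956e+02 1.3000e-01 6.7410e+01] w 0.0436 | tool-frame dp [0.0049 0.0021 0.0788]
yaw err 1.09 rotvec tool [ 0.44  0.13 -1.09] after-rot dp [0.0046 0.0028 0.0788]
expect px [329.96791892 237.72928762] width px 15.123935249473117
vals centre [ 48.  66. 107. 119. 182.]Traceback (most recent call last):
  File "<stdin>", line 8, in <module>
  File "h.py", line 20, in cnt
    return max(cs,key=lambda c:cv2.pointPolygonTest(c,(float(uv[0]),float(uv[1])),True))
ValueError: max() iterable argument is empty
```

```bash
cat >> h.py <<'E'
def outline(name,X,ths,wx=55,up=60,dn=50,zs=(.012,),pred=None):
    im=cv2.imread(f'pics/{name}.png')[:,:,::-1];p=np.load(f'pics/{name}.npy',allow_pickle=True).item()['p'];u=proj(p,X);x,y=u.astype(int)
    for th in ths:
        m=np.zeros((480,640),np.uint8);s=np.s_[y-up:y+dn,x-wx:x+wx];b=im.max(2)<th if pred is None else pred(im,th);m[s]=b[s]
        m=cv2.morphologyEx(m,cv2.MORPH_CLOSE,np.ones((5,5)));c=cv2.convexHull(cnt(m,u))
        for z in zs:
            R=cv2.minAreaRect(np.array([plane(p,q[0],z)[:2]*1000 for q in c],np.float32));print(th,z,'c',np.round(R[0],1),'size',np.round(R[1],1),'ang',round(R[2],1),'px',c[:,0].min(0),c[:,0].max(0),'pxc',np.round(cv2.minAreaRect(c)[0],1))
E
python3 - <<'E'
from h import *
outline('w10',[.5517,-.2573,.012],(70,80,90),zs=(.012,.005))
pt=env.camera_params('top');print(proj(pt,[.5517,-.2573,.011]))
E
```

```text
70 0.012 c [ 549.8 -258.1] size [18.8 52.3] ang 68.3 px [313 197] [342 272] pxc [327.5 234.5]
70 0.005 c [ 551.9 -258.9] size [19.3 53.7] ang 68.3 px [313 197] [342 272] pxc [327.5 234.5]
80 0.012 c [ 549.9 -257.8] size [19.3 53.7] ang 68.8 px [313 196] [343 273] pxc [328.1 234.4]
80 0.005 c [ 552.  -258.5] size [19.8 55.1] ang 68.8 px [313 196] [343 273] pxc [328.1 234.4]
90 0.012 c [ 549.9 -257.8] size [19.6 53.7] ang 68.3 px [313 196] [343 273] pxc [328.  234.5]
90 0.005 c [ 552.  -258.6] size [20.1 55.1] ang 68.3 px [313 196] [343 273] pxc [328.  234.5]
[430.81567993 256.38515036]
```

Request:
carry_out(plan=[{"grip": 0.45,"dp": [0.003,0.001,0.02],"rotation": [0.4,0.1,-1]},{"grip": 0.45,"dp": [0,0,0.025],"rotation": [0,0,0]},{"grip": 0.45,"dp": [0,0,0.025],"rotation": [0,0,0]},{"grip": 0.45,"dp": [0,0,0.015],"rotation": [0,0,0]},{"grip": 0.45,"dp": [0,0,0.006],"rotation": [0,0,0]},{"grip": 0.45,"dp": [0,0,0],"rotation": [0,0,0]}])

```text
time_s: 12.93
tool_pos: [0.5572, -0.2399, -0.0114]
tool_rot: [179.7, -0.5, 69.8]
force: [-0.1, -0.5, 0.9]
grip_width: 0.0477
```

Run:
```python
from h import *
dpose((.5505,-.258),68.5,-.035)
```

```text
t 12.93 pos [ 0.5572 -0.2399 -0.0114] rot [179.7   -0.51  69.75] w 0.0477 | tool-frame dp [-0.0195 -0.0001  0.0235]
yaw err -1.25 rotvec tool [ 0.3  -0.51  1.25] after-rot dp [-0.0193  0.0004  0.0236]
```

Request:
carry_out(plan=[{"grip": 0.45,"dp": [-0.017,0,0],"rotation": [0.3,-0.4,1.1]},{"grip": 0.45,"dp": [-0.002,0,0.002],"rotation": [0,0,0]},{"grip": 0.45,"dp": [0,0,0.002],"rotation": [0,0,0]},{"grip": 0.45,"dp": [0,0,0],"rotation": [0,0,0]}])

```text
time_s: 13.27
tool_pos: [0.5533, -0.2557, -0.0122]
tool_rot: [179.8, -0.1, 68.9]
force: [-0.4, -0.4, 0.0]
grip_width: 0.0476
```

Run:
```python
from h import *
dpose((.5505,-.258),68.5,-.035)
```

```text
t 13.27 pos [ 0.5533 -0.2557 -0.0122] rot [ 1.7979e+02 -1.3000e-01  6.8900e+01] w 0.0476 | tool-frame dp [-0.0032 -0.0018  0.0228]
yaw err -0.4 rotvec tool [ 0.21 -0.13  0.4 ] after-rot dp [-0.0031 -0.0017  0.0228]
```

Request:
carry_out(plan=[{"grip": 0.45,"dp": [-0.004,-0.0025,0.006],"rotation": [0.3,-0.2,0.4]},{"grip": 0.45,"dp": [-0.001,-0.001,0.006],"rotation": [0,0,0]},{"grip": 0.45,"dp": [-0.0005,-0.0005,0.006],"rotation": [0,0,0]},{"grip": 0.45,"dp": [0,0,0.004],"rotation": [0,0,0]},{"grip": 0.45,"dp": [0,0,0],"rotation": [0,0,0]}])

```text
time_s: 13.68
tool_pos: [0.5479, -0.2614, -0.0344]
tool_rot: [179.9, 0.1, 68.3]
force: [-0.7, -0.2, 0.5]
grip_width: 0.048
```

Run:
```python
from h import *
dpose((.5505,-.258),68.5,-.035)
```

```text
t 13.68 pos [ 0.5479 -0.2614 -0.0344] rot [1.7993e+02 1.4000e-01 6.8340e+01] w 0.048 | tool-frame dp [0.0042 0.0011 0.0006]
yaw err 0.16 rotvec tool [ 0.07  0.14 -0.16] after-rot dp [0.0042 0.0011 0.0006]
```

Request:
carry_out(plan=[{"grip": 0.5,"dp": [0.003,0.0005,0.0005],"rotation": [0,0.1,0]},{"grip": 0.6,"dp": [0.001,0,0],"rotation": [0,0,0]},{"grip": 0.7,"dp": [0,0,0],"rotation": [0,0,0]},{"grip": 1,"dp": [0,0,0],"rotation": [0,0,0]},{"grip": 1,"dp": [0,0,0],"rotation": [0,0,0]},{"grip": 1,"dp": [0,0,0],"rotation": [0,0,0]},{"grip": 1,"dp": [0,0,0],"rotation": [0,0,0]},{"grip": 1,"dp": [0,0,0],"rotation": [0,0,0]}], force=15)

```text
time_s: 14.35
tool_pos: [0.5504, -0.2566, -0.0351]
tool_rot: [179.9, -0.0, 68.4]
force: [0.5, 0.1, 0.8]
grip_width: 0.0191
```

Request:
carry_out(plan=[{"grip": 1,"dp": [0,0,0],"rotation": [0,0,0]},{"grip": 1,"dp": [0,0,-0.01],"rotation": [0,0,0]},{"grip": 1,"dp": [0,0,-0.02],"rotation": [0,0,0]},{"grip": 1,"dp": [0,0,-0.025],"rotation": [0,0,0]},{"grip": 1,"dp": [0,0,-0.025],"rotation": [0,0,0]},{"grip": 1,"dp": [0,0,-0.01],"rotation": [0,0,0]}])

```text
time_s: 14.85
tool_pos: [0.5476, -0.2552, 0.0569]
tool_rot: [-179.6, -0.1, 68.4]
force: [0.1, -0.7, 0.0]
grip_width: 0.0192
```

Run:
```python
from h import *
plan((*binp('display',-.025),.07),100.5,14)
```

```text
t 14.85 at [ 0.5476 -0.2552  0.0569] [-1.7964e+02 -1.0000e-01  6.8450e+01] w 0.0192 step 0.0312 turn/row -2.29
[0.0301, -0.0079, -0.0009] -2.29
[0.0304, -0.0067, -0.0009] -2.29
[0.0307, -0.0055, -0.0009] -2.29
[0.0309, -0.0043, -0.0009] -2.29
[0.031, -0.003, -0.0009] -2.29
[0.0311, -0.0018, -0.0009] -2.29
[0.0312, -0.0006, -0.0009] -2.29
[0.0312, 0.0007, -0.0009] -2.29
[0.0311, 0.0019, -0.0009] -2.29
[0.031, 0.0032, -0.0009] -2.29
[0.0308, 0.0044, -0.0009] -2.29
[0.0306, 0.0056, -0.0009] -2.29
[0.0304, 0.0069, -0.0009] -2.29
[0.0301, 0.0081, -0.0009] -2.29
```

The display is held on its block at 19.2 mm. I'll carry it to its bin.

Request:
carry_out(plan=[{"grip": 1,"dp": [0.0301,-0.0079,-0.002],"rotation": [0,0,-2.3]},{"grip": 1,"dp": [0.0304,-0.0067,-0.002],"rotation": [0,0,-2.3]},{"grip": 1,"dp": [0.0307,-0.0055,-0.001],"rotation": [0,0,-2.3]},{"grip": 1,"dp": [0.0309,-0.0043,-0.001],"rotation": [0,0,-2.3]},{"grip": 1,"dp": [0.031,-0.003,-0.001],"rotation": [0,0,-2.3]},{"grip": 1,"dp": [0.0311,-0.0018,-0.001],"rotation": [0,0,-2.3]},{"grip": 1,"dp": [0.0312,-0.0006,-0.001],"rotation": [0,0,-2.3]},{"grip": 1,"dp": [0.0312,0.0007,-0.001],"rotation": [0,0,-2.3]}])

```text
time_s: 15.52
tool_pos: [0.5762, -0.0023, 0.0689]
tool_rot: [-179.9, 0.3, 87.3]
force: [0.7, 0.4, 0.4]
grip_width: 0.0192
```

Run:
```python
from h import *
plan((*binp('display',-.025),.06),100.5,6)
```

```text
t 15.52 at [ 0.5762 -0.0023  0.0689] [-179.9     0.32   87.32] w 0.0192 step 0.0303 turn/row -2.2
[0.0302, 0.0024, 0.0015] -2.2
[0.0301, 0.0036, 0.0015] -2.2
[0.0299, 0.0047, 0.0015] -2.2
[0.0297, 0.0059, 0.0015] -2.2
[0.0295, 0.007, 0.0015] -2.2
[0.0292, 0.0081, 0.0015] -2.2
```

Request:
carry_out(plan=[{"grip": 1,"dp": [0.0302,0.0024,0.001],"rotation": [0,0.3,-2.2]},{"grip": 1,"dp": [0.0301,0.0036,0.001],"rotation": [0,0,-2.2]},{"grip": 1,"dp": [0.0299,0.0047,0.001],"rotation": [0,0,-2.2]},{"grip": 1,"dp": [0.0297,0.0059,0.001],"rotation": [0,0,-2.2]},{"grip": 1,"dp": [0.027,0.006,0.001],"rotation": [0,0,-2.2]},{"grip": 1,"dp": [0.015,0.004,0.001],"rotation": [0,0,-1.5]},{"grip": 1,"dp": [0.005,0.001,0],"rotation": [0,0,0]},{"grip": 1,"dp": [0,0,0],"rotation": [0,0,0]}])

```text
time_s: 16.18
tool_pos: [0.5838, 0.1973, 0.0602]
tool_rot: [-179.7, -0.4, 102.4]
force: [-0.9, 0.4, 0.1]
grip_width: 0.0191
```

Run:
```python
from h import *
dpose(binp('display',-.025),100.5,-.01)
o,p,im=wrist('w11');J=C0;print('pred junction',proj(p,[*C0,.02]))
g=cv2.cvtColor(np.ascontiguousarray(im),cv2.COLOR_RGB2GRAY);cv2.imwrite('pics/c11.png',cv2.convertScaleAbs(im[:,:,::-1],alpha=1.4))
```

```text
t 16.18 pos [0.5838 0.1973 0.0602] rot [-179.66   -0.42  102.37] w 0.0191 | tool-frame dp [-0.0227  0.0113  0.0699]
yaw err -1.87 rotvec tool [-0.34 -0.42  1.87] after-rot dp [-0.0218  0.0116  0.0702]
pred junction [372.24751596 207.70739611]
```

View pics/c11.png

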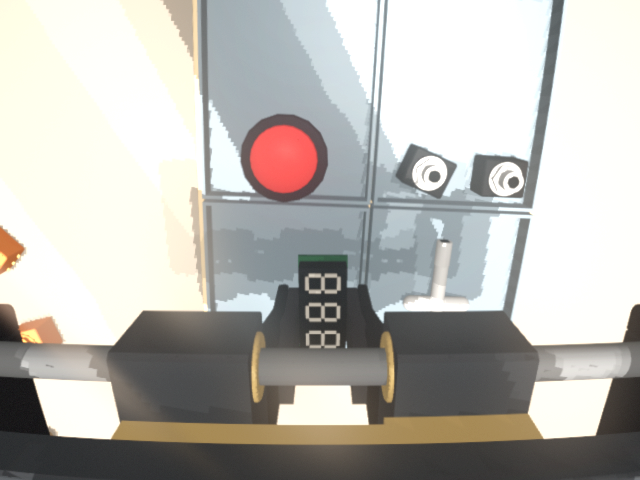

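The held display is level. The bin junction is at (370,204) against a predicted (372,208), so the tray estimate holds. The arm overshot by 22 mm, so I'll correct that and lower.

Request:
carry_out(plan=[{"grip": 1,"dp": [-0.012,0.006,0.004],"rotation": [-0.3,-0.4,1]},{"grip": 1,"dp": [-0.008,0.004,0.01],"rotation": [0,0,0.8]},{"grip": 1,"dp": [-0.001,0.001,0.018],"rotation": [0,0,0]},{"grip": 1,"dp": [0,0,0.018],"rotation": [0,0,0]},{"grip": 1,"dp": [0,0,0.01],"rotation": [0,0,0]},{"grip": 1,"dp": [0,0,0.002],"rotation": [0,0,0]},{"grip": 1,"dp": [0,0,0],"rotation": [0,0,0]}])

```text
time_s: 16.82
tool_pos: [0.6042, 0.1586, -0.0084]
tool_rot: [-179.9, 0.7, 99.1]
force: [-0.5, -0.9, 0.5]
grip_width: 0.019
```

Run:
```python
from h import *
dpose(binp('display',-.025),100.5,-.028)
```

```text
t 16.82 pos [ 0.6042  0.1586 -0.0084] rot [-179.92    0.66   99.1 ] w 0.019 | tool-frame dp [ 0.0201 -0.0019  0.0194]
yaw err 1.4 rotvec tool [-0.09  0.66 -1.4 ] after-rot dp [ 0.0199 -0.0014  0.0196]
```

Request:
carry_out(plan=[{"grip": 1,"dp": [0.008,0,0],"rotation": [0,0.4,-0.8]},{"grip": 1,"dp": [0.006,0,0],"rotation": [0,0,-0.3]},{"grip": 1,"dp": [0,0,0],"rotation": [0,0,0]},{"grip": 1,"dp": [0,0,0],"rotation": [0,0,0]},{"grip": 1,"dp": [0,0,0],"rotation": [0,0,0]},{"grip": 1,"dp": [0,0,0],"rotation": [0,0,0]}])

```text
time_s: 17.32
tool_pos: [0.604, 0.1736, -0.0055]
tool_rot: [179.8, 0.2, 100.2]
force: [0.6, -0.1, 0.0]
grip_width: 0.0189
```

Run:
```python
from h import *
dpose(binp('display',-.025),100.5,-.028);print(env.get_obs()['joint_velocities'].round(1))
```

```text
t 17.32 pos [ 0.604   0.1736 -0.0055] rot [179.84   0.22 100.2 ] w 0.0189 | tool-frame dp [ 0.0052 -0.004   0.0225]
yaw err 0.3 rotvec tool [ 0.16  0.22 -0.3 ] after-rot dp [ 0.0051 -0.0039  0.0225]
[-0.3 -0.5 -0.3 -0.3 -0.1 -0.  -0. ]
```

Request:
carry_out(plan=[{"grip": 1,"dp": [0.004,-0.003,0.005],"rotation": [0.2,0.2,-0.3]},{"grip": 1,"dp": [0.001,-0.001,0.005],"rotation": [0,0,0]},{"grip": 1,"dp": [0,0,0.005],"rotation": [0,0,0]},{"grip": 1,"dp": [0,0,0.001],"rotation": [0,0,0]},{"grip": 1,"dp": [0,0,0],"rotation": [0,0,0]}])

```text
time_s: 17.73
tool_pos: [0.5986, 0.1788, -0.0227]
tool_rot: [-180.0, 0.0, 100.6]
force: [-0.7, -0.0, -0.3]
grip_width: 0.0189
```

Run:
```python
from h import *
dpose(binp('display',-.025),100.5,-.028)
```

```text
t 17.73 pos [ 0.5986  0.1788 -0.0227] rot [-1.7999e+02  1.0000e-02  1.0059e+02] w 0.0189 | tool-frame dp [-0.0009  0.0004  0.0053]
yaw err -0.09 rotvec tool [-0.01  0.01  0.09] after-rot dp [-0.0009  0.0004  0.0053]
```

Request:
carry_out(plan=[{"grip": 1,"dp": [0,0,0.0025],"rotation": [0,0,0]},{"grip": 1,"dp": [0,0,0.002],"rotation": [0,0,0]},{"grip": 1,"dp": [0,0,0.002],"rotation": [0,0,0]},{"grip": 1,"dp": [0,0,0.002],"rotation": [0,0,0]}])

```text
time_s: 18.07
tool_pos: [0.5989, 0.1787, -0.0289]
tool_rot: [-180.0, 0.1, 100.5]
force: [-6.4, -3.0, 16.0]
grip_width: 0.0193
```

16 N at the expected height means contact, so I'll release and lift.

Request:
carry_out(plan=[{"grip": 1,"dp": [0,0,-0.001],"rotation": [0,0,0]},{"grip": 0.7,"dp": [0,0,0],"rotation": [0,0,0]},{"grip": 0.6,"dp": [0,0,0],"rotation": [0,0,0]},{"grip": 0.6,"dp": [0,0,0],"rotation": [0,0,0]},{"grip": 0.6,"dp": [0,0,-0.005],"rotation": [0,0,0]},{"grip": 0.6,"dp": [0,0,-0.02],"rotation": [0,0,0]},{"grip": 0.6,"dp": [0,0,-0.035],"rotation": [0,0,0]},{"grip": 0.6,"dp": [0,0,-0.035],"rotation": [0,0,0]}])

```text
time_s: 18.73
tool_pos: [0.5931, 0.1759, 0.0618]
tool_rot: [-179.0, 0.1, 100.6]
force: [0.5, -0.7, 1.1]
grip_width: 0.0347
```

Run:
```python
from h import *
print('bin display -.025',binp('display',-.025))
o,p,im=wrist('w12');outline('w12',[*binp('display',-.025),.018],(60,80,100),zs=(.019,),wx=35,up=60,dn=30)
# jack estimate in top view; look for orientation
pt=env.camera_params('top');T=cv2.imread('pics/top0.png')[:,:,::-1]
m=np.zeros((480,640),np.uint8);m[176:200,315:338]=(T.max(2)<75)[176:200,315:338];m=cv2.morphologyEx(m,cv2.MORPH_CLOSE,np.ones((9,9)));c=cnt(m,(326,188))
for z in (.01,.02): print('jack',z,cv2.minAreaRect(np.array([plane(pt,q[0],z)[:2]*1000 for q in c],np.float32)))
print(env.get_obs()['joint_velocities'].round(0))
plan((.681,-.066,.085),95,10)
plan((.57,-.132,.085),100,11)
```

```text
bin display -.025 [0.599181  0.1779402]
60 0.019 c [596.3 178.2] size [42.  18.8] ang 10.1 px [310 220] [341 285] pxc [325.5 252.5]
80 0.019 c [595.5 177.9] size [43.9 19.3] ang 11.3 px [309 217] [341 285] pxc [325. 251.]
100 0.019 c [594.9 177.7] size [45.1 20.7] ang 11.4 px [308 215] [342 285] pxc [325. 250.]
jack 0.01 ((681.9712524414062, -67.33747100830078), (27.923725128173828, 26.73207664489746), 89.63255310058594)
jack 0.02 ((679.5178833007812, -67.35469055175781), (27.675161361694336, 26.494213104248047), 89.63269805908203)
[-1.  1. -0. -1.  3. -9. -3.]
t 18.78 at [0.5975 0.178  0.0695] [-1.7965e+02  1.0000e-01  1.0055e+02] w 0.0347 step 0.0258 turn/row 0.55
[-0.0255, 0.0037, -0.0015] 0.55
[-0.0255, 0.004, -0.0015] 0.55
[-0.0254, 0.0042, -0.0015] 0.55
[-0.0254, 0.0045, -0.0015] 0.55
[-0.0254, 0.0047, -0.0015] 0.55
[-0.0253, 0.005, -0.0015] 0.55
[-0.0253, 0.0052, -0.0015] 0.55
[-0.0252, 0.0055, -0.0015] 0.55
[-0.0251, 0.0057, -0.0015] 0.55
[-0.0251, 0.006, -0.0015] 0.55
t 18.78 at [0.5975 0.178  0.0695] [-1.7965e+02  1.0000e-01  1.0055e+02] w 0.0347 step 0.0283 turn/row 0.05
[-0.0272, -0.0076, -0.0014] 0.05
[-0.0273, -0.0076, -0.0014] 0.05
[-0.0273, -0.0076, -0.0014] 0.05
[-0.0273, -0.0075, -0.0014] 0.05
[-0.0273, -0.0075, -0.0014] 0.05
[-0.0273, -0.0075, -0.0014] 0.05
[-0.0273, -0.0075, -0.0014] 0.05
[-0.0273, -0.0074, -0.0014] 0.05
[-0.0273, -0.0074, -0.0014] 0.05
[-0.0273, -0.0074, -0.0014] 0.05
[-0.0273, -0.0074, -0.0014] 0.05
```

The display sits at its bin target with an 18.8 mm width at the expected height. Next is the large button.

Request:
carry_out(plan=[{"grip": 0.2,"dp": [-0.02,-0.006,-0.003],"rotation": [-0.3,0,0]},{"grip": 0.2,"dp": [-0.033,-0.009,-0.002],"rotation": [0,0,0]},{"grip": 0.2,"dp": [-0.035,-0.0095,-0.002],"rotation": [0,0,0]},{"grip": 0.2,"dp": [-0.035,-0.0095,-0.001],"rotation": [0,0,0]},{"grip": 0.2,"dp": [-0.035,-0.0095,-0.001],"rotation": [0,0,0]},{"grip": 0.2,"dp": [-0.035,-0.0095,-0.001],"rotation": [0,0,0]},{"grip": 0.2,"dp": [-0.035,-0.0095,-0.001],"rotation": [0,0,0]},{"grip": 0.2,"dp": [-0.03,-0.008,0],"rotation": [0,0,0]}])

```text
time_s: 19.45
tool_pos: [0.58, -0.0843, 0.0874]
tool_rot: [179.1, -0.2, 101.7]
force: [0.8, 0.4, -0.5]
grip_width: 0.0687
```

Run:
```python
from h import *
dpose((.57,-.132),100,.085)
```

```text
t 19.45 pos [ 0.58   -0.0843  0.0874] rot [ 1.7913e+02 -1.7000e-01  1.0173e+02] w 0.0687 | tool-frame dp [-0.0447 -0.0195  0.002 ]
yaw err -1.73 rotvec tool [ 0.87 -0.18  1.73] after-rot dp [-0.0453 -0.0181  0.0024]
```

Request:
carry_out(plan=[{"grip": 0.2,"dp": [-0.02,-0.009,0],"rotation": [0.8,-0.2,1]},{"grip": 0.2,"dp": [-0.01,-0.005,0],"rotation": [0,0,0.5]},{"grip": 0.2,"dp": [0,0,0],"rotation": [0,0,0]},{"grip": 0.2,"dp": [0,0,0],"rotation": [0,0,0]},{"grip": 0.2,"dp": [0,0,0],"rotation": [0,0,0]},{"grip": 0.2,"dp": [0,0,0],"rotation": [0,0,0]}])

```text
time_s: 19.95
tool_pos: [0.5708, -0.1227, 0.0868]
tool_rot: [-180.0, 0.1, 99.6]
force: [-0.4, 0.8, -0.8]
grip_width: 0.0695
```

Run:
```python
from h import *
o,p,im=wrist('w13')
def red2(im): i=im.astype(int);return (i[...,0]>60)&(i[...,1]<i[...,0]*.5)&(i[...,2]<i[...,0]*.5)
B=[b for b in blobs(red2(im),300)];print(B)
b=max(B,key=lambda b:b[1])
pt=env.camera_params('top');ps=env.camera_params('side');print('tri top',tri(p,b[0],pt,(362.8,245.5)),'plane .038',plane(p,b[0],.038))
# bezel outline (dark+red) hull on plane .034
outline('w13',[*plane(p,b[0],.038)[:2],.038],(60,80),wx=80,up=80,dn=60,zs=(.034,),pred=lambda im,t:((im.max(2)<t)|red2(im)))
dpose(plane(p,b[0],.038)[:2],100,-.023)
```

```text
[([480.9, 74.3], 1181, [463, 55, 37, 40]), ([310.7, 235.3], 2361, [283, 209, 56, 54])]
tri top (array([ 0.56978953, -0.13137743,  0.02957777]), np.float64(0.0016304027701823035)) plane .038 [ 0.56675539 -0.13084396  0.038     ]
60 0.034 c [ 566.9 -130.6] size [44.2 44.2] ang 54.1 px [276 197] [346 266] pxc [311.3 232.8]
80 0.034 c [ 567.1 -130.7] size [45.1 45.6] ang 54.6 px [275 196] [347 268] pxc [311. 233.]
t 20.0 pos [ 0.5709 -0.122   0.0869] rot [-1.7997e+02  5.0000e-02  9.9660e+01] w 0.0698 | tool-frame dp [-0.0079 -0.0055  0.1099]
yaw err 0.34 rotvec tool [-0.03  0.05 -0.34] after-rot dp [-0.0079 -0.0056  0.1099]
```

Request:
carry_out(plan=[{"grip": 0.2,"dp": [-0.006,-0.004,0.01],"rotation": [0,0,-0.3]},{"grip": 0.2,"dp": [-0.001,-0.002,0.02],"rotation": [0,0,0]},{"grip": 0.2,"dp": [0,-0.001,0.02],"rotation": [0,0,0]},{"grip": 0.2,"dp": [0,-0.001,0.012],"rotation": [0,0,0]},{"grip": 0.2,"dp": [0,0,0],"rotation": [0,0,0]},{"grip": 0.2,"dp": [0,0,0],"rotation": [0,0,0]}])

```text
time_s: 20.5
tool_pos: [0.5649, -0.124, 0.0214]
tool_rot: [179.9, 0.0, 100.7]
force: [0.2, -0.2, 0.5]
grip_width: 0.0696
```

Run:
```python
from h import *
dpose((.5672,-.1307),100,-.023)
```

```text
t 20.5 pos [ 0.5649 -0.124   0.0214] rot [179.91   0.   100.74] w 0.0696 | tool-frame dp [-0.007   0.001   0.0444]
yaw err -0.74 rotvec tool [ 0.09 -0.    0.74] after-rot dp [-0.007   0.0011  0.0444]
```

Request:
carry_out(plan=[{"grip": 0.2,"dp": [-0.006,0,0.006],"rotation": [0,0,0.7]},{"grip": 0.2,"dp": [0,-0.001,0.01],"rotation": [0,0,0]},{"grip": 0.2,"dp": [0,-0.001,0.01],"rotation": [0,0,0]},{"grip": 0.2,"dp": [0,0,0.008],"rotation": [0,0,0]},{"grip": 0.2,"dp": [0,0,0.003],"rotation": [0,0,0]},{"grip": 0.2,"dp": [0,0,0],"rotation": [0,0,0]},{"grip": 0.2,"dp": [0,0,0],"rotation": [0,0,0]}])

```text
time_s: 21.08
tool_pos: [0.5658, -0.1311, -0.0177]
tool_rot: [179.8, 0.1, 100.0]
force: [-0.2, -0.3, -0.4]
grip_width: 0.0697
```

Run:
```python
from h import *
dpose((.5672,-.1307),100,-.022)
```

```text
t 21.08 pos [ 0.5658 -0.1311 -0.0177] rot [1.7976e+02 7.0000e-02 9.9990e+01] w 0.0697 | tool-frame dp [0.0002 0.0015 0.0044]
yaw err 0.01 rotvec tool [ 0.24  0.07 -0.01] after-rot dp [0.0002 0.0015 0.0043]
```

Request:
carry_out(plan=[{"grip": 0.3,"dp": [0,0.001,0.004],"rotation": [0.2,0,0]},{"grip": 0.4,"dp": [0,0,0],"rotation": [0,0,0]},{"grip": 1,"dp": [0,0,0],"rotation": [0,0,0]},{"grip": 1,"dp": [0,0,0],"rotation": [0,0,0]},{"grip": 1,"dp": [0,0,0],"rotation": [0,0,0]},{"grip": 1,"dp": [0,0,0],"rotation": [0,0,0]},{"grip": 1,"dp": [0,0,0],"rotation": [0,0,0]},{"grip": 1,"dp": [0,0,0],"rotation": [0,0,0]}], force=20)

```text
time_s: 21.75
tool_pos: [0.5682, -0.1309, -0.0206]
tool_rot: [179.9, 0.1, 100.0]
force: [-0.2, -1.2, 0.0]
grip_width: 0.0452
```

Request:
carry_out(plan=[{"grip": 1,"dp": [0,0,0],"rotation": [0,0,0]},{"grip": 1,"dp": [0,0,-0.008],"rotation": [0,0,0]},{"grip": 1,"dp": [0,0,-0.018],"rotation": [0,0,0]},{"grip": 1,"dp": [0,0,-0.022],"rotation": [0,0,0]},{"grip": 1,"dp": [0,0,-0.022],"rotation": [0,0,0]},{"grip": 1,"dp": [0,0,-0.01],"rotation": [0,0,0]},{"grip": 1,"dp": [0,0,0],"rotation": [0,0,0]}])

```text
time_s: 22.33
tool_pos: [0.5666, -0.13, 0.0633]
tool_rot: [-180.0, 0.0, 100.1]
force: [0.2, -1.2, -1.1]
grip_width: 0.045
```

Run:
```python
from h import *
plan((*binp('button',-.027),.075),100,10)
```

```text
t 22.33 at [ 0.5666 -0.13    0.0633] [-1.8000e+02  3.0000e-02  1.0006e+02] w 0.045 step 0.0301 turn/row 0.01
[0.0297, -0.0042, -0.0012] 0.01
[0.0297, -0.0042, -0.0012] 0.01
[0.0297, -0.0042, -0.0012] 0.01
[0.0297, -0.0042, -0.0012] 0.01
[0.0297, -0.0042, -0.0012] 0.01
[0.0297, -0.0042, -0.0012] 0.01
[0.0297, -0.0042, -0.0012] 0.01
[0.0297, -0.0042, -0.0012] 0.01
[0.0297, -0.0042, -0.0012] 0.01
[0.0297, -0.0042, -0.0012] 0.01
```

Request:
carry_out(plan=[{"grip": 1,"dp": [0.02,-0.003,0],"rotation": [0,0,0]},{"grip": 1,"dp": [0.03,-0.0042,0],"rotation": [0,0,0]},{"grip": 1,"dp": [0.035,-0.005,0],"rotation": [0,0,0]},{"grip": 1,"dp": [0.035,-0.005,0],"rotation": [0,0,0]},{"grip": 1,"dp": [0.035,-0.005,0],"rotation": [0,0,0]},{"grip": 1,"dp": [0.035,-0.005,0],"rotation": [0,0,0]},{"grip": 1,"dp": [0.03,-0.005,0],"rotation": [0,0,0]},{"grip": 1,"dp": [0.025,-0.004,0],"rotation": [0,0,0]}])

```text
time_s: 23.0
tool_pos: [0.4837, 0.1071, 0.057]
tool_rot: [-179.8, 0.2, 99.1]
force: [0.3, -0.0, -0.3]
grip_width: 0.0452
```

Run:
```python
from h import *
dpose(binp('button',-.027),100,.06)
```

```text
t 23.0 pos [0.4837 0.1071 0.057 ] rot [-1.7978e+02  1.6000e-01  9.9120e+01] w 0.0452 | tool-frame dp [ 0.0495 -0.0027 -0.0032]
yaw err 0.88 rotvec tool [-0.22  0.16 -0.88] after-rot dp [ 0.0495 -0.002  -0.003 ]
```

Request:
carry_out(plan=[{"grip": 1,"dp": [0.02,-0.001,-0.001],"rotation": [0,0,-0.8]},{"grip": 1,"dp": [0.012,0,0],"rotation": [0,0,0]},{"grip": 1,"dp": [0.005,0,0],"rotation": [0,0,0]},{"grip": 1,"dp": [0,0,0],"rotation": [0,0,0]},{"grip": 1,"dp": [0,0,0],"rotation": [0,0,0]},{"grip": 1,"dp": [0,0,0],"rotation": [0,0,0]}])

```text
time_s: 23.5
tool_pos: [0.4678, 0.1522, 0.0538]
tool_rot: [-179.4, 0.1, 100.7]
force: [-1.2, 0.2, -0.7]
grip_width: 0.0451
```

Run:
```python
from h import *
dpose(binp('button',-.027),100,-.0135)
```

```text
t 23.5 pos [0.4678 0.1522 0.0538] rot [-1.7941e+02  1.2000e-01  1.0074e+02] w 0.0451 | tool-frame dp [0.0024 0.0066 0.0672]
yaw err -0.74 rotvec tool [-0.58  0.13  0.74] after-rot dp [0.0023 0.0059 0.0673]
```

Request:
carry_out(plan=[{"grip": 1,"dp": [0.002,0.005,0.01],"rotation": [-0.5,0,0.7]},{"grip": 1,"dp": [0,0,0.015],"rotation": [0,0,0]},{"grip": 1,"dp": [0,0,0.015],"rotation": [0,0,0]},{"grip": 1,"dp": [0,0,0.008],"rotation": [0,0,0]},{"grip": 1,"dp": [0,0,0.001],"rotation": [0,0,0]},{"grip": 1,"dp": [0,0,0],"rotation": [0,0,0]}])

```text
time_s: 24.0
tool_pos: [0.4755, 0.147, 0.0022]
tool_rot: [-179.9, 0.3, 99.3]
force: [-0.2, -0.7, -1.4]
grip_width: 0.0451
```

Run:
```python
from h import *
dpose(binp('button',-.027),100,-.0135)
```

```text
t 24.0 pos [0.4755 0.147  0.0022] rot [-179.93    0.27   99.26] w 0.0451 | tool-frame dp [ 0.0088 -0.0009  0.0157]
yaw err 0.74 rotvec tool [-0.07  0.27 -0.74] after-rot dp [ 0.0087 -0.0008  0.0157]
```

Request:
carry_out(plan=[{"grip": 1,"dp": [0.006,0,0.003],"rotation": [0,0.2,-0.6]},{"grip": 1,"dp": [0.001,0,0.004],"rotation": [0,0,0]},{"grip": 1,"dp": [0,0,0.003],"rotation": [0,0,0]},{"grip": 1,"dp": [0,0,0.001],"rotation": [0,0,0]},{"grip": 1,"dp": [0,0,0],"rotation": [0,0,0]}])

```text
time_s: 24.42
tool_pos: [0.4762, 0.1541, -0.0079]
tool_rot: [179.9, 0.1, 99.8]
force: [-0.6, -0.3, -0.1]
grip_width: 0.045
```

Run:
```python
from h import *
dpose(binp('button',-.027),100,-.0135)
```

```text
t 24.42 pos [ 0.4762  0.1541 -0.0079] rot [1.799e+02 7.000e-02 9.981e+01] w 0.045 | tool-frame dp [ 0.0019 -0.0028  0.0056]
yaw err 0.19 rotvec tool [ 0.1   0.07 -0.19] after-rot dp [ 0.0019 -0.0028  0.0056]
```

Request:
carry_out(plan=[{"grip": 1,"dp": [0.001,-0.002,0.002],"rotation": [0.1,0,0]},{"grip": 1,"dp": [0,0,0.002],"rotation": [0,0,0]},{"grip": 1,"dp": [0,0,0.0015],"rotation": [0,0,0]},{"grip": 1,"dp": [0,0,0.0015],"rotation": [0,0,0]}])

```text
time_s: 24.75
tool_pos: [0.4746, 0.1551, -0.0143]
tool_rot: [179.9, 0.1, 99.8]
force: [-5.8, -2.7, 20.3]
grip_width: 0.0454
```

Contact again at the expected height, so I'll release and lift.

Request:
carry_out(plan=[{"grip": 1,"dp": [0,0,-0.001],"rotation": [0,0,0]},{"grip": 0.4,"dp": [0,0,0],"rotation": [0,0,0]},{"grip": 0.35,"dp": [0,0,0],"rotation": [0,0,0]},{"grip": 0.35,"dp": [0,0,0],"rotation": [0,0,0]},{"grip": 0.35,"dp": [0,0,-0.01],"rotation": [0,0,0]},{"grip": 0.35,"dp": [0,0,-0.02],"rotation": [0,0,0]},{"grip": 0.35,"dp": [0,0,-0.035],"rotation": [0,0,0]},{"grip": 0.35,"dp": [0,0,-0.035],"rotation": [0,0,0]}])

```text
time_s: 25.42
tool_pos: [0.4682, 0.1543, 0.0845]
tool_rot: [-179.2, -0.1, 100.0]
force: [0.5, -0.1, -0.3]
grip_width: 0.0565
```

Run:
```python
from h import *
o,p,im=wrist('w14')
def red2(im): i=im.astype(int);return (i[...,0]>60)&(i[...,1]<i[...,0]*.5)&(i[...,2]<i[...,0]*.5)
for b in blobs(red2(im),300): print(b,plane(p,b[0],.045).round(4))
print('want',binp('button',-.027))
plan((.679,-.067,.085),0,14)
plan((.679,-.067,.085),179.9,14)
```

```text
([17.2, 169.2], 975, [1, 152, 34, 36]) [ 0.4505 -0.0341  0.045 ]
([322.3, 259.2], 2547, [294, 232, 58, 56]) [0.4744 0.1553 0.045 ]
([322.4, 336.1], 1146, [296, 321, 54, 27]) [0.5262 0.1645 0.045 ]
want [0.473165 0.155489]
t 25.47 at [0.4726 0.1562 0.091 ] [-1.7978e+02  1.0000e-02  1.0000e+02] w 0.0565 step 0.0217 turn/row 7.14
[-0.0183, 0.0117, 0.0004] 7.14
[-0.0167, 0.0139, 0.0004] 7.14
[-0.0148, 0.0159, 0.0004] 7.14
[-0.0127, 0.0176, 0.0004] 7.14
[-0.0104, 0.0191, 0.0004] 7.14
[-0.008, 0.0202, 0.0004] 7.14
[-0.0054, 0.021, 0.0004] 7.14
[-0.0027, 0.0215, 0.0004] 7.14
[-0.0, 0.0217, 0.0004] 7.14
[0.0027, 0.0216, 0.0004] 7.14
[0.0053, 0.0211, 0.0004] 7.14
[0.0079, 0.0202, 0.0004] 7.14
[0.0104, 0.0191, 0.0004] 7.14
[0.0126, 0.0177, 0.0004] 7.14
t 25.47 at [0.4726 0.1562 0.091 ] [-1.7978e+02  1.0000e-02  1.0000e+02] w 0.0565 step 0.0217 turn/row -5.71
[-0.0183, 0.0117, 0.0004] -5.71
[-0.0193, 0.0099, 0.0004] -5.71
[-0.0202, 0.0079, 0.0004] -5.71
[-0.0209, 0.0059, 0.0004] -5.71
[-0.0214, 0.0037, 0.0004] -5.71
[-0.0217, 0.0016, 0.0004] -5.71
[-0.0217, -0.0006, 0.0004] -5.71
[-0.0215, -0.0027, 0.0004] -5.71
[-0.0212, -0.0048, 0.0004] -5.71
[-0.0206, -0.0069, 0.0004] -5.71
[-0.0198, -0.0089, 0.0004] -5.71
[-0.0188, -0.0109, 0.0004] -5.71
[-0.0176, -0.0127, 0.0004] -5.71
[-0.0163, -0.0144, 0.0004] -5.71
```

The button is at (0.4744,0.1553) against the wanted (0.473,0.1555). Next is the black jack, with jaws along y at yaw 90.

Request:
carry_out(plan=[{"grip": 0.5,"dp": [-0.017,0.011,0],"rotation": [0,0,1.3]},{"grip": 0.5,"dp": [-0.0285,0.0195,0],"rotation": [0,0,1.3]},{"grip": 0.5,"dp": [-0.028,0.02,0],"rotation": [0,0,1.3]},{"grip": 0.5,"dp": [-0.0275,0.0205,0],"rotation": [0,0,1.3]},{"grip": 0.5,"dp": [-0.0275,0.021,0],"rotation": [0,0,1.3]},{"grip": 0.5,"dp": [-0.027,0.0215,0],"rotation": [0,0,1.3]},{"grip": 0.5,"dp": [-0.026,0.022,0],"rotation": [0,0,1.3]},{"grip": 0.5,"dp": [-0.022,0.0225,0],"rotation": [0,0,1]}])

```text
time_s: 26.13
tool_pos: [0.6572, -0.0314, 0.1053]
tool_rot: [179.3, 0.3, 90.3]
force: [0.9, -0.2, 0.1]
grip_width: 0.0436
```

Run:
```python
from h import *
dpose((.68,-.067),90,.085)
```

```text
t 26.13 pos [ 0.6572 -0.0314  0.1053] rot [179.31   0.29  90.26] w 0.0436 | tool-frame dp [-0.0356  0.0224  0.0207]
yaw err -0.26 rotvec tool [0.69 0.29 0.26] after-rot dp [-0.0356  0.0228  0.0203]
```

Request:
carry_out(plan=[{"grip": 0.5,"dp": [-0.013,0.007,0.008],"rotation": [0.6,0.3,0]},{"grip": 0.5,"dp": [-0.006,0.003,0.008],"rotation": [0,0,0]},{"grip": 0.5,"dp": [0,0,0.004],"rotation": [0,0,0]},{"grip": 0.5,"dp": [0,0,0],"rotation": [0,0,0]},{"grip": 0.5,"dp": [0,0,0],"rotation": [0,0,0]},{"grip": 0.5,"dp": [0,0,0],"rotation": [0,0,0]}])

```text
time_s: 26.63
tool_pos: [0.6704, -0.0568, 0.0855]
tool_rot: [179.8, -0.1, 89.8]
force: [0.3, -0.3, -0.3]
grip_width: 0.0437
```

Run:
```python
from h import *
o,p,im=wrist('w15');print('pred px',proj(p,[.68,-.067,.02]))
sat=lambda im,t:(im.max(2)<t)
outline('w15',[.68,-.067,.02],(60,80,100),wx=35,up=40,dn=40,zs=(.02,),pred=sat)
dpose((.68,-.067),90,.085)
u=proj(p,[.68,-.067,.02]).astype(int);c=cv2.convertScaleAbs(im[max(0,u[1]-110):u[1]+110,u[0]-150:u[0]+150][:,:,::-1],alpha=1.4);print(u);cv2.imwrite('pics/c15.png',cv2.resize(c,None,fx=2,fy=2))
```

```text
pred px [307.14976844 248.82815415]
60 0.02 c [685.5 -66.2] size [4.7 5. ] ang 89.3 px [305 253] [312 260] pxc [308.5 256.5]
80 0.02 c [678.3 -65.6] size [26.5 26.2] ang 4.7 px [289 226] [329 266] pxc [309.1 246.1]
100 0.02 c [678.1 -65.7] size [27.2 27.4] ang 4.7 px [288 226] [329 266] pxc [309.  245.8]
t 26.68 pos [ 0.6705 -0.0563  0.0857] rot [ 1.7979e+02 -9.0000e-02  8.9790e+01] w 0.0434 | tool-frame dp [-0.0106  0.0096  0.0008]
yaw err 0.21 rotvec tool [ 0.21 -0.09 -0.21] after-rot dp [-0.0107  0.0095  0.0007]
[307 248]
```

View pics/c15.png

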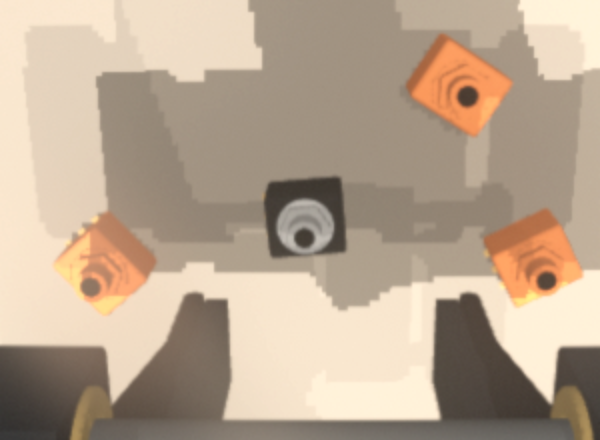

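The crop shows the black jack at (305,218), with orange look-alikes at (105,262), (533,258) and (460,85). Its box outline measures about 26 mm at z=0.02, centred at (0.678,-0.0657) with yaw 94.7°. The fingers clear the orange ones by about 12 mm.

Request:
carry_out(plan=[{"grip": 0.5,"dp": [-0.006,0.004,0.004],"rotation": [0.2,0,-3]},{"grip": 0.5,"dp": [-0.001,0.001,0.015],"rotation": [0,0,-1.5]},{"grip": 0.5,"dp": [0,-0.001,0.02],"rotation": [0,0,0]},{"grip": 0.5,"dp": [0,-0.001,0.015],"rotation": [0,0,0]},{"grip": 0.5,"dp": [0,0,0.005],"rotation": [0,0,0]},{"grip": 0.5,"dp": [0,0,0],"rotation": [0,0,0]},{"grip": 0.5,"dp": [0,0,0],"rotation": [0,0,0]}])

```text
time_s: 27.27
tool_pos: [0.6723, -0.0551, 0.0263]
tool_rot: [179.8, -0.1, 95.1]
force: [-1.1, 0.6, 1.1]
grip_width: 0.0434
```

Run:
```python
from h import *
dpose((.678,-.0657),94.7,-.034)
```

```text
t 27.27 pos [ 0.6723 -0.0551  0.0263] rot [ 1.7976e+02 -9.0000e-02  9.5110e+01] w 0.0434 | tool-frame dp [-0.0111  0.0045  0.0603]
yaw err -0.41 rotvec tool [ 0.24 -0.09  0.41] after-rot dp [-0.011   0.0048  0.0603]
```

Request:
carry_out(plan=[{"grip": 0.5,"dp": [-0.008,0.003,0.003],"rotation": [0.2,-0.1,0.3]},{"grip": 0.5,"dp": [-0.002,0.001,0.008],"rotation": [0,0,0]},{"grip": 0.5,"dp": [0,0,0.008],"rotation": [0,0,0]},{"grip": 0.5,"dp": [0,0,0.003],"rotation": [0,0,0]},{"grip": 0.5,"dp": [0,0,0],"rotation": [0,0,0]},{"grip": 0.5,"dp": [0,0,0],"rotation": [0,0,0]}])

```text
time_s: 27.77
tool_pos: [0.6797, -0.0656, 0.0046]
tool_rot: [179.8, 0.1, 94.8]
force: [-0.0, 0.2, 1.3]
grip_width: 0.0437
```

Run:
```python
from h import *
dpose((.678,-.0657),94.7,-.034)
```

```text
t 27.77 pos [ 0.6797 -0.0656  0.0046] rot [1.7975e+02 7.0000e-02 9.4750e+01] w 0.0437 | tool-frame dp [ 0.0001 -0.0018  0.0385]
yaw err -0.05 rotvec tool [0.25 0.07 0.05] after-rot dp [ 0.0001 -0.0017  0.0386]
```

Aligned, so I'll go down.

Request:
carry_out(plan=[{"grip": 0.5,"dp": [0,-0.002,0.006],"rotation": [0.2,0,0]},{"grip": 0.5,"dp": [0,-0.001,0.009],"rotation": [0,0,0]},{"grip": 0.5,"dp": [0,-0.0005,0.009],"rotation": [0,0,0]},{"grip": 0.5,"dp": [0,0,0.007],"rotation": [0,0,0]},{"grip": 0.5,"dp": [0,0,0.002],"rotation": [0,0,0]},{"grip": 0.5,"dp": [0,0,0],"rotation": [0,0,0]},{"grip": 0.5,"dp": [0,0,0],"rotation": [0,0,0]}])

```text
time_s: 28.35
tool_pos: [0.6752, -0.0656, -0.0326]
tool_rot: [-180.0, 0.1, 94.8]
force: [0.0, 0.2, -0.4]
grip_width: 0.0438
```

Run:
```python
from h import *
dpose((.678,-.0657),94.7,-.034)
```

```text
t 28.35 pos [ 0.6752 -0.0656 -0.0326] rot [-1.7997e+02  5.0000e-02  9.4780e+01] w 0.0438 | tool-frame dp [-0.0003  0.0028  0.0014]
yaw err -0.08 rotvec tool [-0.03  0.05  0.08] after-rot dp [-0.0003  0.0028  0.0014]
```

Request:
carry_out(plan=[{"grip": 0.6,"dp": [0,0.002,0.001],"rotation": [0,0,0]},{"grip": 1,"dp": [0,0,0],"rotation": [0,0,0]},{"grip": 1,"dp": [0,0,0],"rotation": [0,0,0]},{"grip": 1,"dp": [0,0,0],"rotation": [0,0,0]},{"grip": 1,"dp": [0,0,0],"rotation": [0,0,0]},{"grip": 1,"dp": [0,0,0],"rotation": [0,0,0]},{"grip": 1,"dp": [0,0,0],"rotation": [0,0,0]}], force=20)

```text
time_s: 28.93
tool_pos: [0.6786, -0.0653, -0.0322]
tool_rot: [179.9, 0.1, 94.8]
force: [-0.2, -0.2, 0.3]
grip_width: 0.0255
```

Request:
carry_out(plan=[{"grip": 1,"dp": [0,0,-0.008],"rotation": [0,0,0]},{"grip": 1,"dp": [0,0,-0.02],"rotation": [0,0,0]},{"grip": 1,"dp": [0,0,-0.025],"rotation": [0,0,0]},{"grip": 1,"dp": [0,0,-0.025],"rotation": [0,0,0]},{"grip": 1,"dp": [0,0,-0.015],"rotation": [0,0,0]},{"grip": 1,"dp": [0,0,0],"rotation": [0,0,0]},{"grip": 1,"dp": [0,0,0],"rotation": [0,0,0]}])

```text
time_s: 29.52
tool_pos: [0.6774, -0.0649, 0.0662]
tool_rot: [-180.0, 0.0, 94.8]
force: [0.3, 0.5, -0.1]
grip_width: 0.0256
```

Run:
```python
from h import *
plan((*binp('jack',-.022),.075),100,12)
```

```text
t 29.52 at [ 0.6774 -0.0649  0.0662] [-1.800e+02  4.000e-02  9.481e+01] w 0.0256 step 0.0322 turn/row -0.43
[0.0281, -0.0158, -0.0007] -0.43
[0.0282, -0.0156, -0.0007] -0.43
[0.0283, -0.0153, -0.0007] -0.43
[0.0284, -0.0151, -0.0007] -0.43
[0.0285, -0.0149, -0.0007] -0.43
[0.0286, -0.0147, -0.0007] -0.43
[0.0287, -0.0145, -0.0007] -0.43
[0.0289, -0.0143, -0.0007] -0.43
[0.029, -0.014, -0.0007] -0.43
[0.0291, -0.0138, -0.0007] -0.43
[0.0292, -0.0136, -0.0007] -0.43
[0.0293, -0.0134, -0.0007] -0.43
```

The jack is held at 25.6 mm. I'll carry it to its bin.

Request:
carry_out(plan=[{"grip": 1,"dp": [0.02,-0.011,-0.001],"rotation": [0,0,-0.4]},{"grip": 1,"dp": [0.0305,-0.017,-0.001],"rotation": [0,0,-0.4]},{"grip": 1,"dp": [0.031,-0.0165,-0.001],"rotation": [0,0,-0.4]},{"grip": 1,"dp": [0.031,-0.0165,-0.001],"rotation": [0,0,-0.4]},{"grip": 1,"dp": [0.031,-0.0163,-0.001],"rotation": [0,0,-0.4]},{"grip": 1,"dp": [0.031,-0.016,-0.001],"rotation": [0,0,-0.4]},{"grip": 1,"dp": [0.031,-0.016,-0.001],"rotation": [0,0,-0.4]},{"grip": 1,"dp": [0.031,-0.0155,-0.001],"rotation": [0,0,-0.4]}])

```text
time_s: 30.18
tool_pos: [0.523, 0.1522, 0.0644]
tool_rot: [-179.6, 0.3, 97.0]
force: [0.6, -0.3, 0.7]
grip_width: 0.0256
```

Run:
```python
from h import *
dpose(binp('jack',-.022),100,.06)
```

```text
t 30.18 pos [0.523  0.1522 0.0644] rot [-179.55    0.25   97.  ] w 0.0256 | tool-frame dp [ 0.1095 -0.0495  0.0044]
yaw err 3.0 rotvec tool [-0.45  0.24 -3.  ] after-rot dp [ 0.1119 -0.0437  0.0044]
```

Request:
carry_out(plan=[{"grip": 1,"dp": [0.029,-0.013,0],"rotation": [0,0,-0.7]},{"grip": 1,"dp": [0.028,-0.012,0],"rotation": [0,0,-0.7]},{"grip": 1,"dp": [0.02,-0.009,0],"rotation": [0,0,-0.7]},{"grip": 1,"dp": [0.01,-0.005,0],"rotation": [0,0,-0.5]},{"grip": 1,"dp": [0.003,-0.001,0],"rotation": [0,0,0]},{"grip": 1,"dp": [0,0,0],"rotation": [0,0,0]},{"grip": 1,"dp": [0,0,0],"rotation": [0,0,0]},{"grip": 1,"dp": [0,0,0],"rotation": [0,0,0]}])

```text
time_s: 30.85
tool_pos: [0.4596, 0.2423, 0.0591]
tool_rot: [-179.1, 0.3, 100.3]
force: [0.0, 0.1, 0.1]
grip_width: 0.0258
```

Run:
```python
from h import *
dpose(binp('jack',-.022),100,-.025)
```

```text
t 30.85 pos [0.4596 0.2423 0.0591] rot [-179.07    0.31  100.33] w 0.0258 | tool-frame dp [0.0126 0.0045 0.084 ]
yaw err -0.33 rotvec tool [-0.93  0.31  0.33] after-rot dp [0.0122 0.0031 0.0841]
```

Request:
carry_out(plan=[{"grip": 1,"dp": [0.008,0.003,0.01],"rotation": [-0.8,0.3,0.3]},{"grip": 1,"dp": [0.002,0,0.016],"rotation": [0,0,0]},{"grip": 1,"dp": [0,0,0.018],"rotation": [0,0,0]},{"grip": 1,"dp": [0,0,0.015],"rotation": [0,0,0]},{"grip": 1,"dp": [0,0,0.005],"rotation": [0,0,0]},{"grip": 1,"dp": [0,0,0],"rotation": [0,0,0]},{"grip": 1,"dp": [0,0,0],"rotation": [0,0,0]}])

```text
time_s: 31.43
tool_pos: [0.4701, 0.2423, -0.0078]
tool_rot: [180.0, 0.1, 98.8]
force: [-0.0, 0.6, -0.2]
grip_width: 0.0258
```

Run:
```python
from h import *
dpose(binp('jack',-.022),100,-.025)
```

```text
t 31.43 pos [ 0.4701  0.2423 -0.0078] rot [1.7998e+02 1.4000e-01 9.8800e+01] w 0.0258 | tool-frame dp [ 0.0139 -0.0075  0.0172]
yaw err 1.2 rotvec tool [ 0.02  0.14 -1.2 ] after-rot dp [ 0.014  -0.0072  0.0172]
```

Request:
carry_out(plan=[{"grip": 1,"dp": [0.01,-0.005,0.003],"rotation": [0,0,-1]},{"grip": 1,"dp": [0.002,-0.001,0.004],"rotation": [0,0,0]},{"grip": 1,"dp": [0,0,0.004],"rotation": [0,0,0]},{"grip": 1,"dp": [0,0,0.001],"rotation": [0,0,0]},{"grip": 1,"dp": [0,0,0],"rotation": [0,0,0]},{"grip": 1,"dp": [0,0,0],"rotation": [0,0,0]}])

```text
time_s: 31.93
tool_pos: [0.4641, 0.2548, -0.0181]
tool_rot: [179.7, 0.1, 99.8]
force: [-0.5, 0.2, -0.3]
grip_width: 0.0258
```

Run:
```python
from h import *
dpose(binp('jack',-.022),100,-.025)
```

```text
t 31.93 pos [ 0.4641  0.2548 -0.0181] rot [1.7971e+02 1.1000e-01 9.9820e+01] w 0.0258 | tool-frame dp [ 0.0006 -0.0035  0.0068]
yaw err 0.18 rotvec tool [ 0.29  0.11 -0.18] after-rot dp [ 0.0006 -0.0035  0.0069]
```

Request:
carry_out(plan=[{"grip": 1,"dp": [0,-0.0015,0.003],"rotation": [0.3,0.1,0]},{"grip": 1,"dp": [0,0,0.0025],"rotation": [0,0,0]},{"grip": 1,"dp": [0,0,0.0015],"rotation": [0,0,0]},{"grip": 1,"dp": [0,0,0.0015],"rotation": [0,0,0]},{"grip": 1,"dp": [0,0,0.0005],"rotation": [0,0,0]}])

```text
time_s: 32.35
tool_pos: [0.4632, 0.2546, -0.0261]
tool_rot: [180.0, 0.1, 99.8]
force: [-3.1, -1.5, 8.2]
grip_width: 0.0258
```

On the floor at 8 N, so I'll release, lift and move clear of the tray for a final look.

Request:
carry_out(plan=[{"grip": 1,"dp": [0,0,-0.0005],"rotation": [0,0,0]},{"grip": 0.65,"dp": [0,0,0],"rotation": [0,0,0]},{"grip": 0.55,"dp": [0,0,0],"rotation": [0,0,0]},{"grip": 0.55,"dp": [0,0,0],"rotation": [0,0,0]},{"grip": 0.55,"dp": [0,0,-0.005],"rotation": [0,0,0]},{"grip": 0.55,"dp": [0,0,-0.02],"rotation": [0,0,0]},{"grip": 0.55,"dp": [0,0,-0.035],"rotation": [0,0,0]},{"grip": 0.55,"dp": [0,0,-0.04],"rotation": [0,0,0]}])

```text
time_s: 33.02
tool_pos: [0.457, 0.2511, 0.0698]
tool_rot: [-179.0, 0.2, 99.8]
force: [0.8, -0.7, 0.6]
grip_width: 0.0391
```

Request:
carry_out(plan=[{"grip": 0.55,"dp": [-0.02,0,-0.02],"rotation": [0,0,0]},{"grip": 0.55,"dp": [-0.035,0,-0.015],"rotation": [0,0,0]},{"grip": 0.55,"dp": [-0.035,0,-0.01],"rotation": [0,0,0]},{"grip": 0.55,"dp": [-0.035,0,0],"rotation": [0,0,0]},{"grip": 0.55,"dp": [-0.035,0,0],"rotation": [0,0,0]},{"grip": 0.55,"dp": [-0.035,0,0],"rotation": [0,0,0]},{"grip": 0.55,"dp": [-0.035,0,0],"rotation": [0,0,0]},{"grip": 0.55,"dp": [-0.03,0,0],"rotation": [0,0,0]}])

```text
time_s: 33.68
tool_pos: [0.5093, -0.0007, 0.1297]
tool_rot: [179.8, 0.1, 101.1]
force: [0.7, 0.1, 0.4]
grip_width: 0.0395
```

Request:
carry_out(plan=[{"grip": 0.55,"dp": [-0.01,0,0],"rotation": [0,0,0]},{"grip": 0.55,"dp": [0,0,0],"rotation": [0,0,0]},{"grip": 0.55,"dp": [0,0,0],"rotation": [0,0,0]},{"grip": 0.55,"dp": [0,0,0],"rotation": [0,0,0]},{"grip": 0.55,"dp": [0,0,0],"rotation": [0,0,0]},{"grip": 0.55,"dp": [0,0,0],"rotation": [0,0,0]}])

```text
time_s: 34.18
tool_pos: [0.5112, -0.0139, 0.1302]
tool_rot: [179.8, 0.2, 100.7]
force: [0.3, 0.2, -0.2]
grip_width: 0.0391
```

Run:
```python
from h import *
T=env.read_camera('top');S=env.read_camera('side')
for b in blobs(red(T)): print('top',b[:2])
for b in blobs(red(S)): print('side',b[:2])
t=cv2.resize(T[165:350,90:250],None,fx=2.4,fy=2.4,interpolation=cv2.INTER_CUBIC);s=cv2.resize(S[260:420,110:340],None,fx=1.75,fy=1.75,interpolation=cv2.INTER_CUBIC)
H=max(t.shape[0],s.shape[0]);pad=lambda a:np.vstack([a,np.zeros((H-a.shape[0],a.shape[1],3),np.uint8)])
c=np.hstack([pad(t),pad(s)]);print(c.shape);cv2.imwrite('pics/fin.png',cv2.convertScaleAbs(c[:,:,::-1],alpha=1.4))
h=cv2.convertScaleAbs(T,alpha=1);d0=cv2.imread('pics/top0.png')[:,:,::-1]
for n,(x,y) in {'small_disp':(481,314),'small_btn':(317,310)}.items():
    print(n,'max diff',np.abs(T[y-12:y+12,x-14:x+14].astype(int)-d0[y-12:y+12,x-14:x+14]).mean())
```

```text
top ([196.1, 265.8], 294)
top ([201.1, 298.9], 302)
side ([520.5, 24.2], 64)
side ([368.5, 256.0], 103)
side ([255.7, 305.8], 346)
side ([292.7, 316.5], 368)
(444, 786, 3)
small_disp max diff 8.079365079365079
small_btn max diff 30.453373015873016
```

View pics/fin.png

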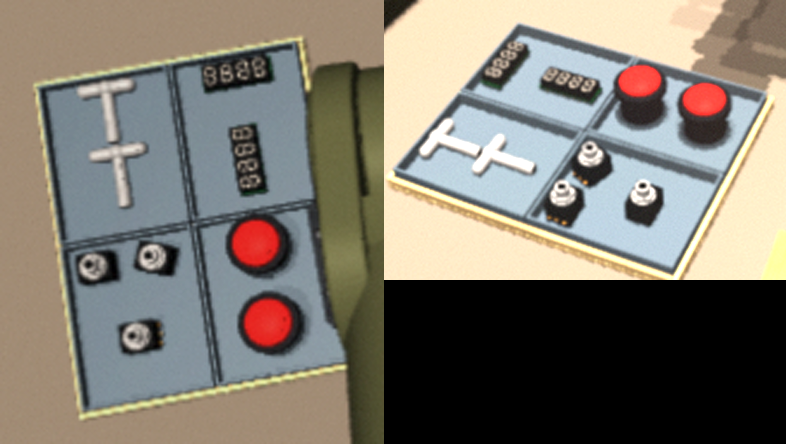

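All four spares lie in their bins in both views. The small button's side-view blob has not moved: (368.5,256.0) against (368.4,255.9). I'll check that the key is flat next to the stored one, and check the small display, before handing in.

Run:
```python
from h import *
pt=env.camera_params('top');ps=env.camera_params('side')
t=lambda a,b:(90+a/2.4,165+b/2.4);s=lambda a,b:(110+(a-384)/1.75,260+b/1.75)
for n,a,b in [('our bar centre',(118,152),(490,153)),('our stem end',(124,204),(532,166)),('stored bar',(106,90),(437,137)),('stored stem end',(112,138),(474,150))]:
    P,g=tri(pt,t(*a),ps,s(*b));q=P[:2]-BIN['key'];print(n,P.round(4),'gap',g.round(4),'bin xy',(q@U).round(4),(q@V).round(4))
S=env.read_camera('side');S0=cv2.imread('pics/side0.png')[:,:,::-1]
for I in(S0,S): print([b[:2] for b in blobs(I.max(2)<60,20) if 425<b[0][0]<450 and 178<b[0][1]<196])
T=env.read_camera('top');T0=cv2.imread('pics/top0.png')[:,:,::-1]
for I in(T0,T): print([b[:2] for b in blobs(I.max(2)<45,40) if 465<b[0][0]<495 and 300<b[0][1]<330])
```

```text
our bar centre [0.6087 0.2776 0.0094] gap 0.0003 bin xy 0.0018 -0.0035
our stem end [0.5681 0.271  0.0117] gap 0.0004 bin xy -0.0393 -0.0029
stored bar [0.6578 0.2888 0.0099] gap 0.0019 bin xy 0.0521 -0.0012
stored stem end [0.6203 0.2828 0.0106] gap 0.0024 bin xy 0.0142 -0.0005
[([437.7, 188.5], 45)]
[([437.7, 189.0], 39)]
[([477.5, 314.1], 82)]
[([477.4, 314.1], 71)]
```

The key is flat: bar at 9.4 mm, stem end at 11.7 mm and the stored key at about 10 mm. The look-alikes have not moved. I'll hand in.

```bash
python3 -c "
from cell import env
print(env.get_obs()['time_s']);print(env.sign_off())"
```

```text
34.3833
the job is handed in; nothing more can be done
None
```

All four spares are back in the bins that hold their own kind, and the job was handed in at 34.4 s of the 99 s allowed; it reports no verdict. Each was gripped, lowered until the wrist force showed the floor (8–20 N), released and left.

**Last checks:**
- **Placement:** The final top and side views show all four spares the right way up in their own bins.
- **Key:** It lies flat beside the stored key. Its bar is at 9.4 mm and its stem end at 11.7 mm, against about 10 mm for the stored key.
- **Button:** It was measured 1 to 2 mm from its target.
- **Look-alikes:** The small button and two-digit display had moved less than one pixel. The orange jacks were left alone.

**What disagreed:**
- **Fingertips:** They sit about 41 mm behind the reported TCP, measured from the wrist and side views. My first grasp of the key therefore closed above it; nothing moved, and I worked with that offset afterwards.
- **Bin floors:** They are about 6–7 mm above the bench, not 2 mm, apparently because of the plywood. My first camera estimate put the tray flat on the bench, but contact during placing showed otherwise.
- **Arm overshoot:** After fast carries the arm overshot by up to about 20 mm, so I corrected its position before each set-down.

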